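Change over the packs in the bench charger

ROBOT

A 6-joint arm with a two-finger parallel gripper is mounted at the origin on the work surface. World frame = base frame: x ahead of the robot, y to its left, z up, the work surface at z = 0. Lengths are in mm, angles in rad, forces in N, time in s.
With the tool pointing down it reaches from about 275 to 825 mm from the base axis. Payload 5.2 kg.
Tool frame: the origin (TCP) lies on the centre line of the jaws, within the pads' length; the fingertips stand 11 mm ahead of it and the grasp point (between the pads) lies 8 mm behind it (arm.nose_length is the distance from the TCP to the fingertips, in mm); x points along the fingers, y is the direction in which the jaws open and shut, and the axes are right-handed (so a half turn about x gives the same grasp; the last joint's range is limited). The gripper opens to 93 mm and grips with 3 to 60 N. Pads are 15 mm wide; open, the fingers measure 128 mm over their backs; the gripper's body (75 mm by 188 mm) begins 65 mm behind the grasp point.
Start: joints at [-1.553, 0.259, 1.535, -0, 1.348, -0.203], TCP at [120.477, -536.647, 206.853] pointing down, gripper open.
Joint ranges: [-3.14, 3.14], [-0.91, 2.08], [0.19, 2.58], [-1.22, 4.36], [0.22, 2.71], [-3.12, 3.12]. Speed limits (rad/s): [2.57, 2.57, 3.14, 3.14, 3.14, 3.14].

INTERFACE

Orientations are given as a unit quaternion [w, x, y, z].
In Python, from cell import monitor, vision, order, arm gives the robot as it stands.
- The arm moves only by the tool apply_moves, never from a script. Its argument "commands" is a list of rows, each a list of 3 entries, a list of its own where there are three numbers: the opening, from 0 (shut) to 1 (fully open), then the shift along the world's x, y, z in m, then the turn about the world's z in rad. In form: [[grip, [x, y, z], yaw], ...]. A call has 1 to 20 rows; each row is the pose to reach, as a shift and turn from the pose commanded when the call began; what a row does not reach only later rows make up. A row lasts 1/8 s, in which the tool goes at most 62.5 mm and 10.7 degrees, less where a joint would pass 70% of its speed; a pose out of reach is approached as far as the arm can. A call with a gripper value outside its range is refused whole. The fingers move at their own pace and stop on an object; "grip_force" is the grip in N (left out, the last holds). Time passes only in rows, so rows that repeat a pose let the fingers close. It gives the time, the measured TCP pose, the force and the opening at its end, in the units of the state.
- monitor.observe(): the state, without advancing time (a new reading comes with each control period).
- vision.capture(name): name is "scene" or "top" or "wrist"; returns the picture (480x640x3 uint8, red, green, blue); there is no depth.
- vision.calibration(name): a dict with "camera_matrix" (3x3 intrinsics, pixels), "R" (3x3) and "t" (3): a world point X has camera coordinates R X + t. Camera axes: x right, y down, z forward; pixel columns grow to the right and rows downward; lengths in mm; the calibration is good to about 2 mm. A picture is of the moment at which its call begins: read the wrist's pose just before it. calibration takes no time and is no camera call; for the wrist camera it gives the pose at the moment of the call.
- order.sign_off(): hands the job in, once; it reports no verdict.
The state is a dict: "time_s": time; "joint_pos": joint angles; "joint_velocities": joint speeds; "joint_efforts": joint torques, N m; "tool_pos": TCP position; "eef_rot": TCP orientation; "contact_force": force on the tool from outside, world axes, zero at the start; "torque": the same for the moment, N m; "opening": opening from 0.0 (shut) to 1.0 (fully open).
Only numpy, scipy, OpenCV 4.12 (cv2) and the standard library are available. Lean on these libraries where they do the work, as an engineer would, in place of code of your own. Each camera call takes 0.05 s, during which the arm holds its last target.

TASK

Change over the battery packs: slide the charger's switch off, lift its steel cover off by the knob and set it down on the black mat. Move every charged pack (green flag) from the charger into the open transit case, lying flat and not stacked, and lay every flat pack (red flag) fully down in a well of its own with its gold contacts at the well's contact end. Then put the cover back fully down over the wells and only then slide the switch on; never have the charger switched on with the cover off, and leave the other things on the bench where they are.

Things in the scene. Friction and masses are not known exactly. Their poses are not given: they have to be found in the camera images.
- power_switch (a joint): the charger's power switch: a flush grey slide cap in a black bezel, with one small upright red ridge across it. Value in m: 0 = off (cap towards the charger's -x, white mark), 0.010 = on (cap towards the charger's +x, green mark). An over-centre detent holds it at either end and springs it to the nearer one (within 1 mm of the middle it may stick); about 3 N on the ridge starts it, less near the middle at 0.005. It starts on.
- switch_ridge (a point): centre of the top of the switch's ridge; moves with it. The ridge is 8 mm long in the sliding direction (charger x), 16 mm wide (charger y) and its top stands 7.5 mm above the flat deck around it. The panel about it is flat for 30 mm each way along y and 55 mm each way along x; the cover's wall stands 40 mm from it on the +y side.
- charger: blue bench charger, fixed to the bench, 140 (x) x 300 (y) x 55 mm high to its flat deck. Origin at the underside, below the middle of the three wells; the body runs from y = -183 to +117 mm. The wells stand in a row along y; the switch panel is at the -y end. Each well has gold spring contacts at its +x end. A black frame round the wells, 98 (x) x 198 (y) mm and 6 mm high above the deck, fits inside the cover with 6 mm play on each side.
- cover: loose sheet-steel cover over the wells, an upside-down shallow box 116 (x) x 216 (y) x 38 mm, walls 3 mm, about 0.32 kg. Origin at the centre of its open lower edge, z up. It fits either way round; when seated its origin lies at the floor centre of the middle well. On top, on a short stalk, a black knob: 40 mm along the cover's x, 22 mm along its y, from 44 to 66 mm above the origin, to be gripped across its 22 mm sides (along the cover's y).
- mat: black rubber mat on the bench, fixed, 170 (x) x 280 (y) x 3 mm, the place to put the cover down. Origin at its underside.
- case: open black transit case with aluminium edges, fixed. Its tray is 122 (x) x 252 (y) mm outside, 106 x 236 mm inside, walls 50 mm high, foam floor 12 mm above the bench. Origin at the underside of the middle of the tray. Its lid lies open flat (22 mm high) on its -x side.
- well1 (a point): centre of the floor of the charger's right-hand (-y) well, 78 (x) x 46 (y) mm, level with the deck, walls 6 mm high; neighbouring wells are 66 mm apart.
- well2 (a point): centre of the floor of the charger's middle well, 78 (x) x 46 (y) mm, level with the deck, walls 6 mm high; neighbouring wells are 66 mm apart.
- well3 (a point): centre of the floor of the charger's left-hand (+y) well, 78 (x) x 46 (y) mm, level with the deck, walls 6 mm high; neighbouring wells are 66 mm apart.
- charged1: charged battery pack with a green flag across its top, grey, 70 (x) x 38 (y) x 22 mm, about 0.11 kg; origin at the centre of its underside, gold contacts at its +x end. Starts in one of the charger's wells under the cover. May be absent.
- charged2: charged battery pack with a green flag across its top, grey, 70 (x) x 38 (y) x 22 mm, about 0.11 kg; origin at the centre of its underside, gold contacts at its +x end. Starts in one of the charger's wells under the cover. May be absent.
- charged3: charged battery pack with a green flag across its top, grey, 70 (x) x 38 (y) x 22 mm, about 0.11 kg; origin at the centre of its underside, gold contacts at its +x end. Starts in one of the charger's wells under the cover. May be absent.
- flat1: flat battery pack with a red flag across its top, grey, 70 (x) x 38 (y) x 22 mm, about 0.11 kg; origin at the centre of its underside, gold contacts at its +x end. Starts lying on the bench. May be absent.
- flat1_contacts (a point): middle of the lower edge of that pack's contact end (35 mm along x from its origin).
- flat2: flat battery pack with a red flag across its top, grey, 70 (x) x 38 (y) x 22 mm, about 0.11 kg; origin at the centre of its underside, gold contacts at its +x end. Starts lying on the bench. May be absent.
- flat2_contacts (a point): middle of the lower edge of that pack's contact end (35 mm along x from its origin).
- flat3: flat battery pack with a red flag across its top, grey, 70 (x) x 38 (y) x 22 mm, about 0.11 kg; origin at the centre of its underside, gold contacts at its +x end. Starts lying on the bench. May be absent.
- flat3_contacts (a point): middle of the lower edge of that pack's contact end (35 mm along x from its origin).
- multimeter: bystander: yellow multimeter, 170 x 80 x 36 mm; leave it where it is.
- screwdriver: bystander: screwdriver; leave it where it is.
- mug: bystander: blue mug, 80 mm across, 85 mm high; leave it where it is.
- plug: bystander: red industrial plug lying on its side, 56 mm thick; leave it where it is.
- tape: bystander: roll of blue tape lying flat, 64 mm across, 19 mm high; leave it where it is.
- breaker: bystander: white circuit breaker lying on its side, 82 x 64 x 18 mm; leave it where it is.
There are look-alikes about, which are no part of the job. What is shaped like the flat2 but pink is not meant.

How it is judged:
By the outcome, as a careful person would: the job done as asked, in the order asked, and still so for the second after the job is handed in, with the robot touching nothing.
Of charged1, charged2, charged3 only 2 to 3 are there at a start; the rules pass over those that are not, and their reading is None.
Of flat1, flat2, flat3 only 2 to 3 are there at a start; the rules pass over those that are not, and their reading is None.
At some moment in a run one of flat1, flat2, flat3, charged1, charged2, charged3 may be knocked a few centimetres aside while the robot is not near it.
Once in a run the grip may slacken for a moment while it holds something.
It also fails if it takes over 210 s, if anything falls off the work surface, if the arm or the gripper's body presses on something with over 40 N, if the wrist force passes 120 N, or if a joint passes its speed limit or range.

## Working session

There is one attempt and no reset: what is moved stays moved. The work goes in short steps, Python scripts to look and compute and a tool call to move; the robot and the scene stay as the last step left them, time stands still between calls to the robot, and variables do not carry over. Pictures are saved under pics/ and viewed, and the job is handed in when it is done.

Besides the shell and the picture viewer there is one more tool, called as a command line: name --argument value ..., lists and objects as JSON in quotes. apply_moves: Moves the arm, as the interface text tells. Its arguments: {"type":"object","properties":{"commands":{"type":"array"},"grip_force":{"type":"number"}},"required":["commands"]}

```bash
ls; mkdir -p pics; python3 - <<'E'
from cell import monitor, vision, order, arm
import cv2
s=monitor.observe()
for k,v in s.items(): print(k,v)
for n in ["scene","top","wrist"]:
    im=vision.capture(n); cv2.imwrite(f"pics/{n}0.png",im[:,:,::-1])
    c=vision.calibration(n); print(n,c)
print(arm.nose_length)
E
```

```text
pics
time_s 0.0
joint_pos [-1.55278480e+00  2.59349973e-01  1.53607642e+00 -1.85248892e-05
  1.34798466e+00 -2.02780443e-01]
joint_velocities [ 0.00036197 -0.0009005  -0.00119555 -0.00090891  0.00028451  0.00050796]
joint_efforts [-2.81102162e-03 -4.37307179e+01 -2.84014803e+01  7.17099616e-02
  4.13891289e-02 -1.15972211e-04]
tool_pos [ 120.46756997 -536.06747404  206.01664451]
eef_rot [ 0.07726395  0.7028548   0.07854545 -0.7027489 ]
contact_force [-0.54382973 -0.40897603 -0.71860464]
torque [-0.03238821  0.04379939  0.02842679]
opening 0.9996698577361907
scene {'camera_matrix': array([[615.25200897,   0.        , 323.81387996],
       [  0.        , 615.25200897, 234.13488377],
       [  0.        ,   0.        ,   1.        ]]), 'R': array([[-0.43786837,  0.89883859,  0.01898645],
       [ 0.70076534,  0.3544547 , -0.61910403],
       [-0.56320443, -0.25778103, -0.78507943]]), 't': array([ 264.71703175, -329.89662568, 2026.10922802])}
top {'camera_matrix': array([[610.50025223,   0.        , 319.56876488],
       [  0.        , 610.50025223, 238.55857207],
       [  0.        ,   0.        ,   1.        ]]), 'R': array([[-0.0069701 , -0.99986852,  0.01464131],
       [-0.9932149 ,  0.00522252, -0.11617611],
       [ 0.11608437, -0.01535172, -0.99312071]]), 't': array([ -42.88845014,  561.61926451, 1346.9393457 ])}
wrist {'camera_matrix': array([[393.31557628,   0.        , 318.43974775],
       [  0.        , 393.31557628, 237.96821576],
       [  0.        ,   0.        ,   1.        ]]), 'R': array([[ 0.21873084, -0.97578443, -0.00124954],
       [-0.93340795, -0.20960471,  0.29123094],
       [-0.28444053, -0.06253486, -0.95665196]]), 't': array([-549.54241806,  -34.43381048,  391.97092853])}
11.0
```

View pics/top0.png

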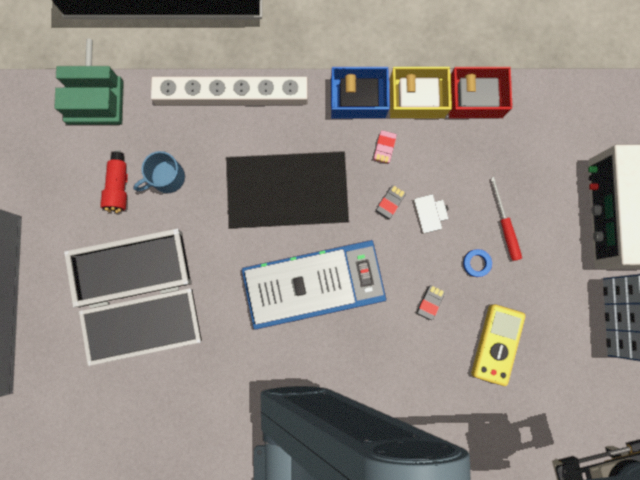

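View pics/scene0.png

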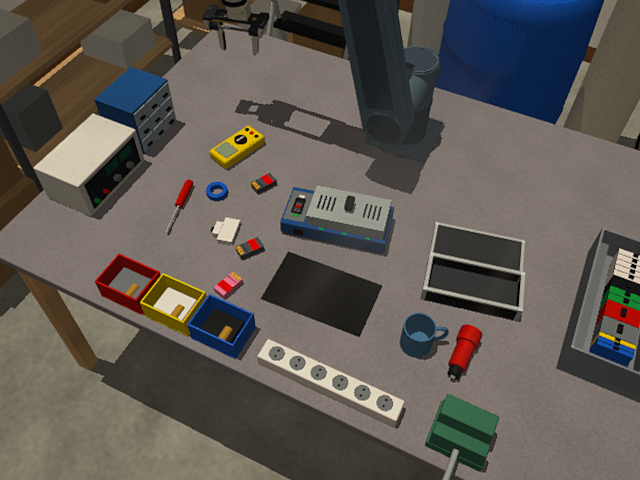

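View pics/wrist0.png

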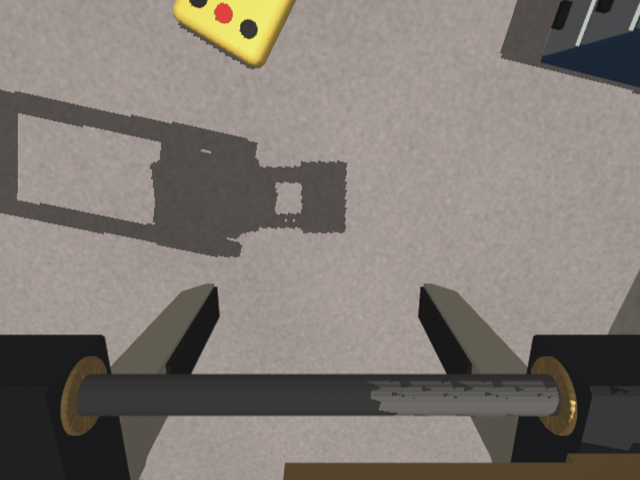

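The top view shows the charger at about (313,285) and its switch at (364,273). The mat is at (288,190), the case tray at (127,267) and the flats at (390,203) and (431,302). The pink look-alike is at (385,148). Next I'll measure these.

```bash
cat > h.py <<'E'
from cell import monitor, vision, order, arm
import cv2, numpy as np
def cap(n,fn=None):
    c=vision.calibration(n); im=vision.capture(n)
    if fn: cv2.imwrite("pics/"+fn,im[:,:,::-1])
    return im,c
def ray(c,uv,z):
    K,R,t=c["camera_matrix"],c["R"],c["t"]
    d=R.T@np.linalg.solve(K,[uv[0],uv[1],1.]); o=-R.T@t
    return o+d*(z-o[2])/d[2]
def proj(c,X):
    p=c["camera_matrix"]@(c["R"]@np.array(X,float)+c["t"]); return p[:2]/p[2]
def crop(im,x0,y0,x1,y1,s,fn):
    cv2.imwrite("pics/"+fn,cv2.resize(im[y0:y1,x0:x1,::-1],None,fx=s,fy=s,interpolation=cv2.INTER_CUBIC))
def rectpts(mask,minA=30):
    out=[]
    for q in cv2.findContours(mask.astype(np.uint8),cv2.RETR_EXTERNAL,cv2.CHAIN_APPROX_NONE)[0]:
        if cv2.contourArea(q)>minA: out.append((cv2.contourArea(q),cv2.minAreaRect(q),q))
    return out
E
python3 - <<'E'
from h import *
im=cv2.imread("pics/top0.png")[:,:,::-1]; c=vision.calibration("top")
crop(im,225,170,465,345,3.3,"c0.png")
hsv=cv2.cvtColor(np.ascontiguousarray(im),cv2.COLOR_RGB2HSV)
H,S,V=[hsv[:,:,i].astype(int) for i in range(3)]
def show(n,m,z,minA=30):
    for a,r,q in rectpts(m,minA):
        b=cv2.boxPoints(r); P=np.array([ray(c,p,z)[:2] for p in b]); 
        print(n,a,np.round(r[0],1),"ctr",np.round(ray(c,r[0],z)[:2],1),"sides",np.round([np.linalg.norm(P[1]-P[0]),np.linalg.norm(P[2]-P[1])],1),"e1",np.round(P[1]-P[0],1), "e2",np.round(P[2]-P[1],1))
show("blue",(H>100)&(H<125)&(S>120)&(V>60),55,100)
show("red",((H<6)|(H>174))&(S>130)&(V>120),22,15)
show("gold",(H>12)&(H<26)&(S>110)&(V>120),16,4)
show("mat",(V<40),3,1500)
lid=(S<30)&(V>170); show("white",lid,50,500)
E
```

```text
blue 400.5 [313.  284.5] ctr [456.8 -30.8] sides [298.3 135.9] e1 [  60.5 -292.1] e2 [-133.4  -25.9]
blue 534.5 [477.  262.5] ctr [ 503.4 -395.5] sides [58.1 55.7] e1 [ -0.3 -58.1] e2 [-55.7   2.2]
blue 110.0 [349.2 247.6] ctr [ 538.3 -111.8] sides [104.4  10.9] e1 [  22.2 -102. ] e2 [-10.7  -2.2]
blue 2748.5 [359.5  92.5] ctr [ 895.1 -139.8] sides [131.3 116.4] e1 [-1.000e-01 -1.313e+02] e2 [-116.3    2.3]
red 116.5 [428.3 306.9] ctr [ 406.2 -290.6] sides [19.2 37.1] e1 [17. -9.] e2 [-16.8 -33. ]
red 364.5 [511.2 238.7] ctr [ 560.1 -485.3] sides [23.7 97.8] e1 [  6.2 -22.9] e2 [-95.3 -22. ]
red 118.5 [387.9 205.4] ctr [ 638.6 -203.9] sides [19.7 37.7] e1 [ 16.5 -10.7] e2 [-20.7 -31.5]
red 920.0 [113.9 182.7] ctr [693.9 424. ] sides [111.2  55.5] e1 [111.2  -1.6] e2 [ -3.  -55.4]
red 107.5 [385.7 140.7] ctr [ 791.  -201.9] sides [18.6 37.8] e1 [18.  -4.7] e2 [ -9.5 -36.6]
red 2352.0 [482.5  88. ] ctr [ 917.7 -432.9] sides [135.4 102.7] e1 [-1.000e-01 -1.354e+02] e2 [-102.6    4.5]
gold 31.0 [493. 372.] ctr [ 260.3 -433.1] sides [13.5 13.2] e1 [ -0.1 -13.5] e2 [-13.2   0.5]
gold 234.5
[... 579 characters left out ...]
 88.8] ctr [ 918.3 -226.4] sides [18.6 92.1] e1 [  2.5 -18.4] e2 [-91.6  -9.5]
gold 22.0 [422.2  81. ] ctr [ 937.4 -292.1] sides [128.5  61.4] e1 [   2.3 -128.5] e2 [-61.4   0.8]
mat 1646.0 [602.6 207.1] ctr [ 635.5 -709.7] sides [ 56.  239.1] e1 [  3.4 -55.9] e2 [-239.1    0. ]
mat 2599.0 [155.5   6.5] ctr [1129.4  344.3] sides [ 32.9 492.2] e1 [32.9  1.4] e2 [ 4.000e-01 -4.922e+02]
white 2462.5 [627. 202.] ctr [ 639.1 -743.1] sides [285.2  55.5] e1 [284.7 -18.1] e2 [ -0.2 -55.5]
white 805.0 [419.5  92. ] ctr [ 897.9 -278.6] sides [85.6 62.1] e1 [ -0.1 -85.6] e2 [-62.    1.8]
white 155542.0 [321.  273.5] ctr [481.3 -48.7] sides [1468.2  921.8] e1 [-1.4000e+00 -1.4682e+03] e2 [-919.7   62.8]
```

View pics/c0.png

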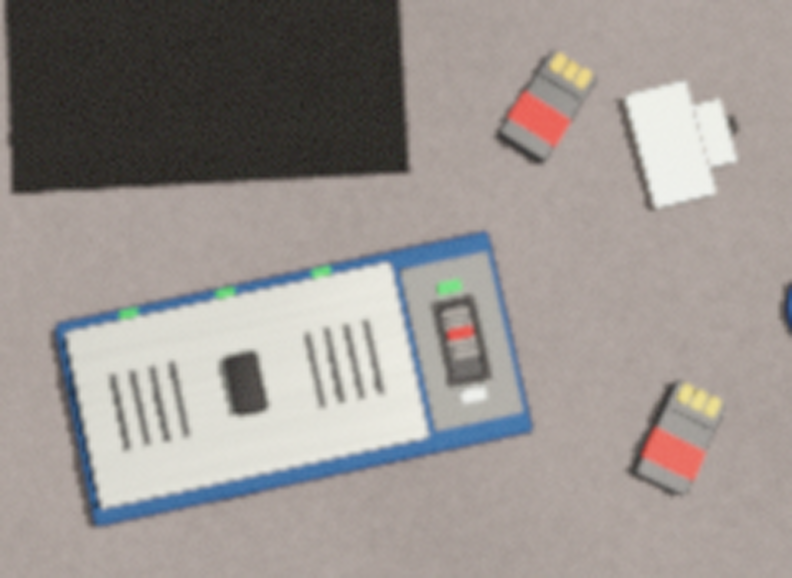

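```bash
python3 - <<'E'
from h import *
from scipy.spatial.transform import Rotation as Ro
im=cv2.imread("pics/top0.png")[:,:,::-1]; c=vision.calibration("top")
crop(im,55,220,215,370,4,"c1.png")
s=monitor.observe(); q=s["eef_rot"]; M=Ro.from_quat([q[1],q[2],q[3],q[0]]).as_matrix(); print(M.round(3))
w=vision.calibration("wrist"); print("cam", -w["R"].T@w["t"])
print("ridge",ray(c,(225+460/3.3,170+333/3.3),62.5), "knob",ray(c,(225+245/3.3,170+383/3.3),121))
# cover top corners in crop z=93
for p in [(68,334),(390,263),(430,435),(98,510)]: print("cov",ray(c,(225+p[0]/3.3,170+p[1]/3.3),93).round(1))
for p in [(57,325),(488,235),(530,430),(95,523)]: print("chg",ray(c,(225+p[0]/3.3,170+p[1]/3.3),55).round(1))
E
```

```text
[[-0.     0.219 -0.976]
 [ 0.001 -0.976 -0.219]
 [-1.    -0.001 -0.   ]]
cam [ 199.55350039 -518.94057908  384.32127346]
ridge [ 485.71132377 -144.01981231   62.5       ] knob [451.08441411  -1.67205745 121.        ]
cov [484.7 113.7  93. ]
cov [529.9 -96.2  93. ]
cov [ 417.8 -120.8   93. ]
cov [371.3  93.6  93. ]
chg [493.2 125.1  55. ]
chg [ 552.2 -164.6   55. ]
chg [ 421.2 -190.4   55. ]
chg [361.9  99.   55. ]
```

View pics/c1.png

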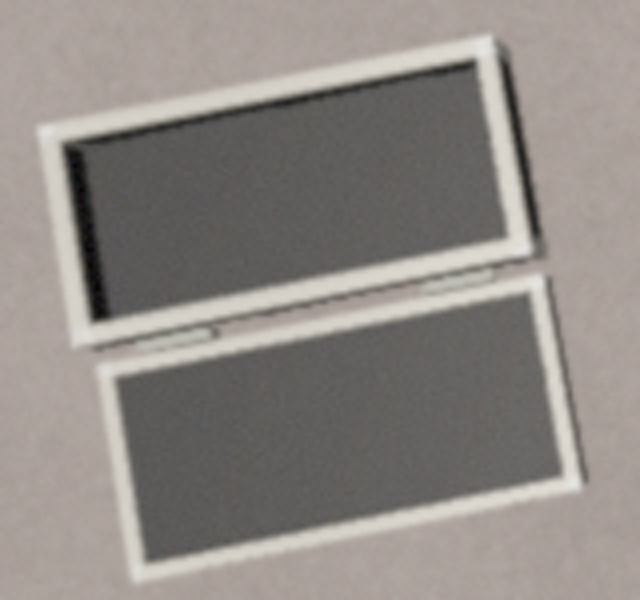

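The charger's yaw is about 11.5° and its origin about (450.5,-0.4), which the knob and the cover corners confirm. I'll move in to look closer with the wrist camera.

apply_moves --commands '[[0,[0.05,0.04,0.03],0],[0,[0.08,0.09,0.06],0],[0,[0.11,0.14,0.09],0],[0,[0.14,0.19,0.1],0],[0,[0.17,0.24,0.1],0],[0,[0.2,0.29,0.1],0],[0,[0.24,0.34,0.1],-0.01],[0,[0.28,0.39,0.1],-0.02],[0,[0.29,0.42,0.1],-0.02],[0,[0.29,0.42,0.1],-0.02],[0,[0.29,0.42,0.1],-0.02],[0,[0.29,0.42,0.1],-0.02]]'

```text
time_s: 1.65
tool_pos: [410.1, -117.7, 306.8]
eef_rot: [-0.07, -0.703, -0.07, 0.704]
contact_force: [0.3, 0.6, 0.4]
opening: 0.01
```

```bash
python3 - <<'E'
from h import *
im,c=cap("wrist","w1.png"); cap("top","t1.png"); s=monitor.observe(); print(s["tool_pos"],s["time_s"],s["opening"],s["contact_force"])
np.savez("w1.npz",**c)
E
```

```text
[ 410.1313888  -117.69937587  306.81997004] 1.75 0.004705986984308198 [-0.26125804 -0.32723387 -0.36100781]
```

View pics/w1.png

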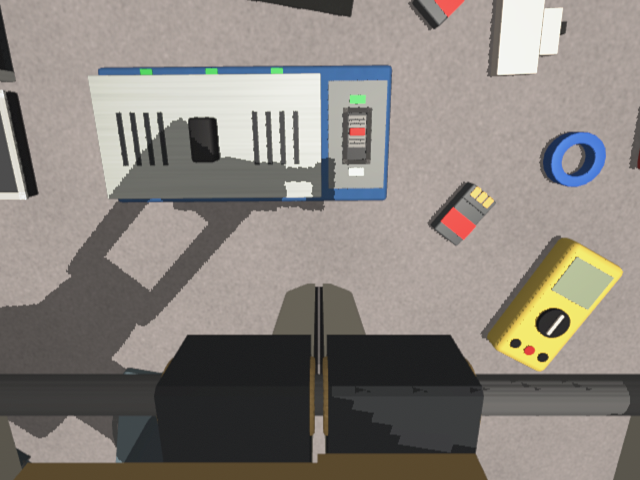

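View pics/t1.png

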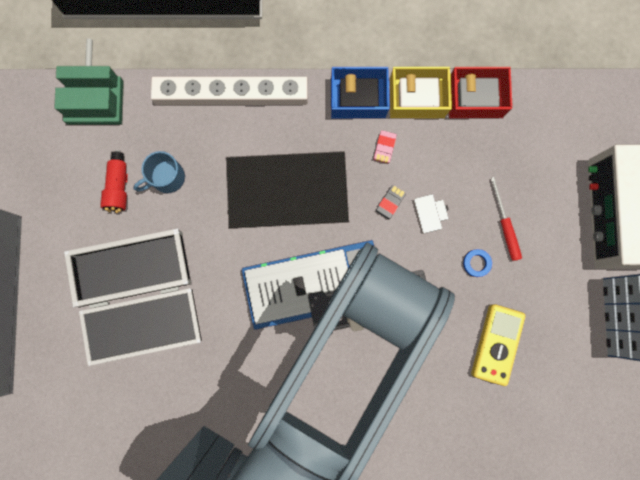

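```bash
python3 - <<'E'
from h import *
im=cv2.imread("pics/w1.png")[:,:,::-1]; c=dict(np.load("w1.npz"))
hsv=cv2.cvtColor(np.ascontiguousarray(im),cv2.COLOR_RGB2HSV)
H,S,V=[hsv[:,:,i].astype(int) for i in range(3)]
for a,r,q in rectpts(((H<6)|(H>174))&(S>130)&(V>120),15): print("red",a,np.round(r,1) if 0 else r, ray(c,r[0],62.5).round(1))
m=np.zeros(im.shape[:2],bool); m[105:175,180:230]=1
for a,r,q in rectpts(m&(V<45),100): print("knob",a,r,ray(c,r[0],121).round(1))
for p in [(97,67.5),(391,66.5),(387,199),]: print("chg",ray(c,p,55).round(1))
for p in [(88,76),(320.5,73),(323,192)]: print("cov",ray(c,p,93).round(1))
for a,r,q in rectpts((H>50)&(H<75)&(S>120)&(V>150),8): print("green",a,r[0], ray(c,r[0],55).round(1))
m[:]=0;m[160:185,340:370]=1
for a,r,q in rectpts(m&(S<20)&(V>220),8): print("white",a,r[0], ray(c,r[0],55).round(1))
E
```

```text
red 53.0 ((529.0000610351562, 350.0), (8.485280990600586, 8.485280990600586), 45.0) [ 273.2 -409.7   62.5]
red 527.5 ((457.80706787109375, 222.96823120117188), (30.51097869873047, 18.7237491607666), 39.09385681152344) [ 410.9 -275.7   62.5]
red 84.0 ((357.0, 131.0), (6.0, 14.0), 90.0) [ 484.8 -143.8   62.5]
red 237.5 ((449.0, 8.0), (16.0, 28.0), 90.0) [ 612.4 -204.2   62.5]
knob 559.0 ((203.45492553710938, 139.5041046142578), (44.543582916259766, 27.432329177856445), 84.80557250976562) [451.1  -4.4 121. ]
chg [493.2 126.6  55. ]
chg [ 552.7 -164.    55. ]
chg [ 420.3 -193.5   55. ]
cov [483.9 114.3  93. ]
cov [528.9 -96.1  93. ]
cov [ 420.7 -120.6   93. ]
green 54.0 (145.5, 71.5) [499.1  78.4  55. ]
green 44.0 (276.5, 70.0) [526.7 -51.3  55. ]
green 54.5 (211.0, 70.5) [513.2  13.5  55. ]
white 98.0 (356.0, 171.5) [ 443.1 -153.    55. ]
```

The ridge is at about (485,-144), charger-frame x = +4.5, so the switch is on as expected. I'll lower the closed fingers on its +x side.

apply_moves --commands '[[0,[0.04,-0.01,-0.04],0.004],[0,[0.09,-0.023,-0.08],0.004],[0,[0.092,-0.023,-0.14],0.004],[0,[0.092,-0.023,-0.19],0.004],[0,[0.092,-0.023,-0.225],0.004],[0,[0.092,-0.023,-0.236],0.004],[0,[0.092,-0.023,-0.237],0.004],[0,[0.092,-0.023,-0.237],0.004]]'

```text
time_s: 2.75
tool_pos: [503.6, -140.5, 71.4]
eef_rot: [0.073, 0.704, 0.072, -0.703]
contact_force: [-0.4, 0.2, 0.5]
opening: 0.001
```

```bash
python3 - <<'E'
from h import *
im,c=cap("wrist","w2.png")
E
```

```text
(no output)
```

View pics/w2.png

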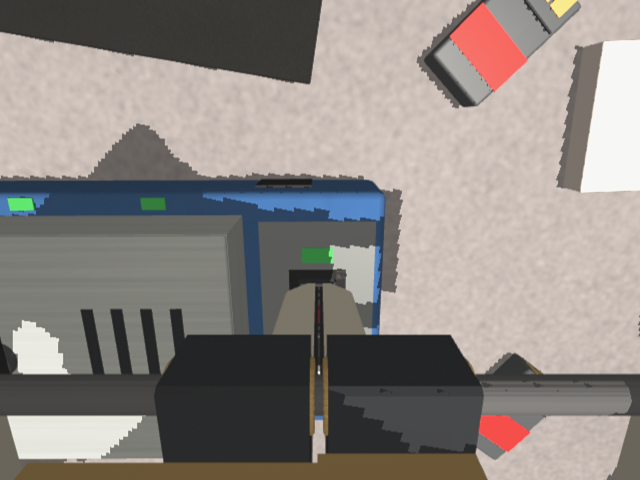

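apply_moves --commands '[[0,[0,0,-0.0025],0],[0,[0,0,-0.0025],0],[0,[-0.004,-0.001,-0.0025],0],[0,[-0.008,-0.0017,-0.0025],0],[0,[-0.011,-0.0023,-0.0025],0],[0,[-0.014,-0.003,-0.0025],0],[0,[-0.017,-0.0036,-0.0025],0],[0,[-0.017,-0.0036,-0.0025],0]]'

```text
time_s: 3.8
tool_pos: [485.3, -143.3, 67.4]
eef_rot: [-0.072, -0.703, -0.072, 0.703]
contact_force: [0.1, -0.3, 0.1]
opening: 0.004
```

apply_moves --commands '[[0,[0.006,0.001,0],0],[0,[0.006,0.001,0.05],0],[0,[-0.03,-0.01,0.1],0],[0,[-0.07,-0.01,0.15],0],[0,[-0.07,-0.01,0.16],0],[0,[-0.07,-0.01,0.16],0]]'

```text
time_s: 4.55
tool_pos: [416.4, -153.6, 228.0]
eef_rot: [0.073, 0.704, 0.072, -0.703]
contact_force: [0.3, -0.4, 0.1]
opening: 0.003
```

```bash
python3 - <<'E'
from h import *
im,c=cap("wrist","w3.png")
hsv=cv2.cvtColor(np.ascontiguousarray(im),cv2.COLOR_RGB2HSV)
H,S,V=[hsv[:,:,i].astype(int) for i in range(3)]
for a,r,q in rectpts(((H<6)|(H>174))&(S>130)&(V>60),15): print("red",a,r[0], ray(c,r[0],62.5).round(1))
m=np.zeros(im.shape[:2],bool); m[:,:260]=1
for a,r,q in rectpts(m&(V<45),300): print("knob",a,r,ray(c,r[0],121).round(1))
print(monitor.observe()["tool_pos"])
E
```

```text
red 745.5 (447.6435852050781, 242.93565368652344) [ 413.  -275.9   62.5]
red 148.0 (323.0, 133.5) [ 484.8 -143.9   62.5]
knob 11887.0 ((206.5, 398.5), (125.0, 105.0), 90.0) [249.6 -89.8 121. ]
knob 2064.5 ((124.39944458007812, 142.65634155273438), (58.97196578979492, 39.551353454589844), 81.11934661865234) [452.1  -6.9 121. ]
[ 415.99449316 -153.18813713  226.71189377]
```

View pics/w3.png

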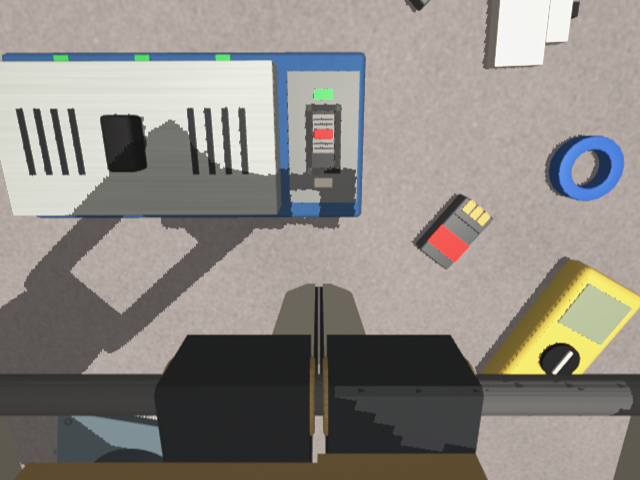

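The ridge is still at (484.8,-143.9), so the switch hasn't moved. I'll push again in small steps and watch the force.

apply_moves --commands '[[0,[0.05,0.008,-0.03],0],[0,[0.087,0.0137,-0.07],0],[0,[0.088,0.0137,-0.12],0],[0,[0.088,0.0137,-0.15],0],[0,[0.088,0.0137,-0.16],0],[0,[0.088,0.0137,-0.16],0],[0,[0.083,0.0127,-0.16],0],[0,[0.079,0.0119,-0.16],0],[0,[0.075,0.011,-0.16],0],[0,[0.073,0.0106,-0.16],0],[0,[0.073,0.0106,-0.16],0]]'

```text
time_s: 5.98
tool_pos: [488.4, -142.8, 67.6]
eef_rot: [0.072, 0.704, 0.072, -0.703]
contact_force: [-0.3, -0.3, 0.1]
opening: 0.007
```

apply_moves --commands '[[0,[-0.002,-0.0004,0],0],[0,[-0.002,-0.0004,0],0]]'

```text
time_s: 6.22
tool_pos: [486.4, -143.0, 67.3]
eef_rot: [-0.072, -0.703, -0.072, 0.703]
contact_force: [-0.5, 0.4, 0.7]
opening: 0.006
```

apply_moves --commands '[[0,[-0.002,-0.0004,0],0],[0,[-0.002,-0.0004,0],0]]'

```text
time_s: 6.48
tool_pos: [484.3, -143.4, 67.3]
eef_rot: [-0.072, -0.703, -0.072, 0.703]
contact_force: [-1.7, 0.1, -0.1]
opening: 0.001
```

apply_moves --commands '[[0,[-0.002,-0.0004,0],0],[0,[-0.002,-0.0004,0],0]]'

```text
time_s: 6.72
tool_pos: [482.3, -143.8, 67.3]
eef_rot: [-0.072, -0.703, -0.072, 0.703]
contact_force: [-0.2, 0.3, 0.0]
opening: 0.005
```

```bash
python3 - <<'E'
from h import *
im,c=cap("wrist","w4.png");crop(im,200,180,440,360,3.3,"w4c.png")
im,c=cap("scene","s4.png");crop(im,250,150,430,260,4,"s4c.png")
E
```

```text
(no output)
```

View pics/w4c.png

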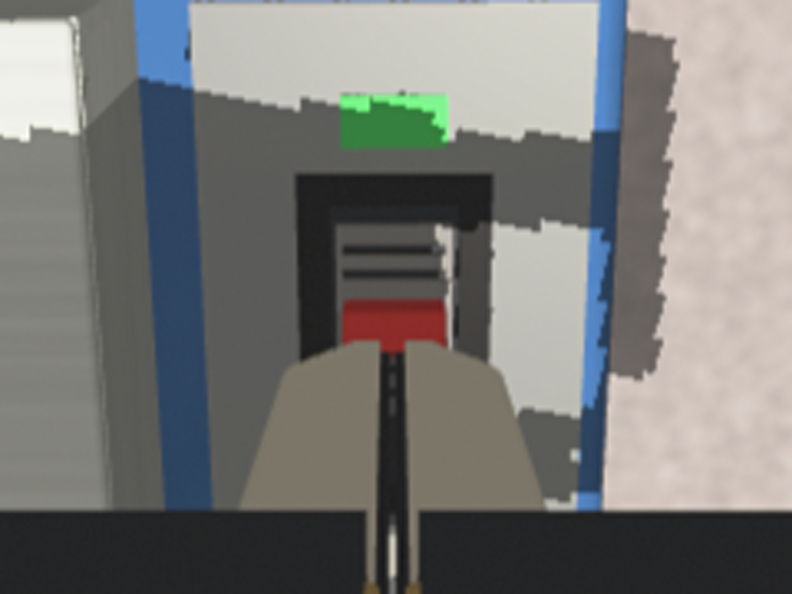

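View pics/s4c.png

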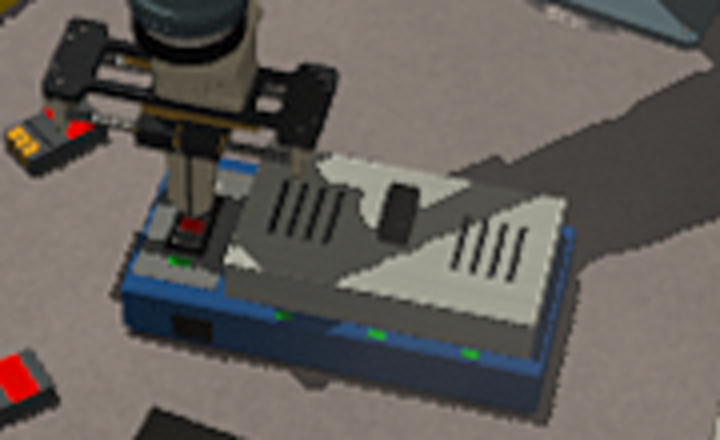

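```bash
python3 - <<'E'
from h import *
c=vision.calibration("wrist"); s=vision.calibration("scene")
p=np.array(monitor.observe()["tool_pos"]);print(p)
u=np.array([.979,.204,0])
for d in(-7.5,0,7.5): 
  q=p+u*d-[0,0,11]; print(d,proj(c,q),proj(s,q),proj(c,q+[0,0,19]))
print("ridge",ray(c,(319.4,271),62.5),ray(c,(319.4,271),55))
for z in(57,62.5):
  for x in (0,-10): print(z,x,proj(c,np.array([485,-144,z])+u*x),proj(s,np.array([485,-144,z])+u*x))
E
```

```text
[ 482.47567006 -143.86128114   67.37480725]
-7.5 [318.01138065 294.19344297] [298.19494463 204.85106812] [317.97557749 311.17048831]
0 [317.99258728 280.99375988] [297.48065819 206.77798345] [317.95453054 296.88224916]
7.5 [317.97338773 267.50880342] [296.76265846 208.71491605] [317.93298381 282.25472658]
ridge [ 490.46996161 -142.92961112   62.5       ] [ 487.54498102 -143.55722575   55.        ]
57 0 [319.24504044 277.09860009] [297.02293012 207.2183736 ]
57 -10 [319.25245543 294.80292916] [297.97709003 204.64709626]
62.5 0 [319.2679665  281.32467089] [296.99338766 205.94830409]
62.5 -10 [319.27524302 299.43150402] [297.95000797 203.37506238]
```

The finger's edge overlaps the ridge in both views and the ridge is unmoved, so the tips seem to sit higher than the stated nose length implies. I'll go back to the +x side and lower until there is contact.

apply_moves --commands '[[0,[0,0,0.012],0],[0,[0.01,0.002,0.012],0],[0,[0.021,0.0042,0.012],0],[0,[0.021,0.0042,0.0],0],[0,[0.021,0.0042,0],0],[0,[0.021,0.0042,-0.002],0],[0,[0.021,0.0042,-0.002],0]]'

```text
time_s: 7.7
tool_pos: [503.2, -139.6, 65.1]
eef_rot: [-0.072, -0.703, -0.072, 0.704]
contact_force: [0.5, 0.2, -0.0]
opening: 0.006
```

apply_moves --commands '[[0,[0,0,-0.0015],0],[0,[0,0,-0.0015],0]]'

```text
time_s: 7.95
tool_pos: [503.4, -139.7, 63.9]
eef_rot: [0.072, 0.703, 0.072, -0.703]
contact_force: [0.7, -0.1, 0.1]
opening: 0.005
```

apply_moves --commands '[[0,[0,0,-0.0015],0],[0,[0,0,-0.0015],0]]'

```text
time_s: 8.2
tool_pos: [503.4, -139.6, 62.3]
eef_rot: [-0.072, -0.703, -0.072, 0.703]
contact_force: [0.2, -0.4, 0.3]
opening: 0.004
```

apply_moves --commands '[[0,[0,0,-0.002],0],[0,[0,0,-0.003],0],[0,[0,0,-0.003],0]]'

```text
time_s: 8.57
tool_pos: [503.4, -139.6, 59.2]
eef_rot: [-0.072, -0.703, -0.072, 0.704]
contact_force: [0.2, -0.7, -0.4]
opening: 0.003
```

apply_moves --commands '[[0,[0,0,-0.0015],0],[0,[0,0,-0.003],0],[0,[0,0,-0.003],0]]'

```text
time_s: 8.95
tool_pos: [503.4, -139.6, 56.2]
eef_rot: [-0.072, -0.703, -0.072, 0.704]
contact_force: [0.7, -0.8, 0.8]
opening: 0.005
```

```bash
python3 - <<'E'
from h import *
im,c=cap("scene","s5.png");crop(im,250,150,430,260,4,"s5c.png")
im,c=cap("wrist","w5.png");crop(im,200,180,440,360,3.3,"w5c.png")
E
```

```text
(no output)
```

View pics/s5c.png

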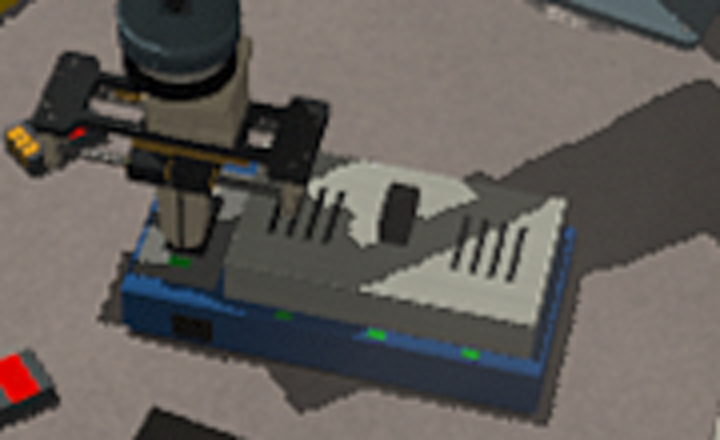

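View pics/w5c.png

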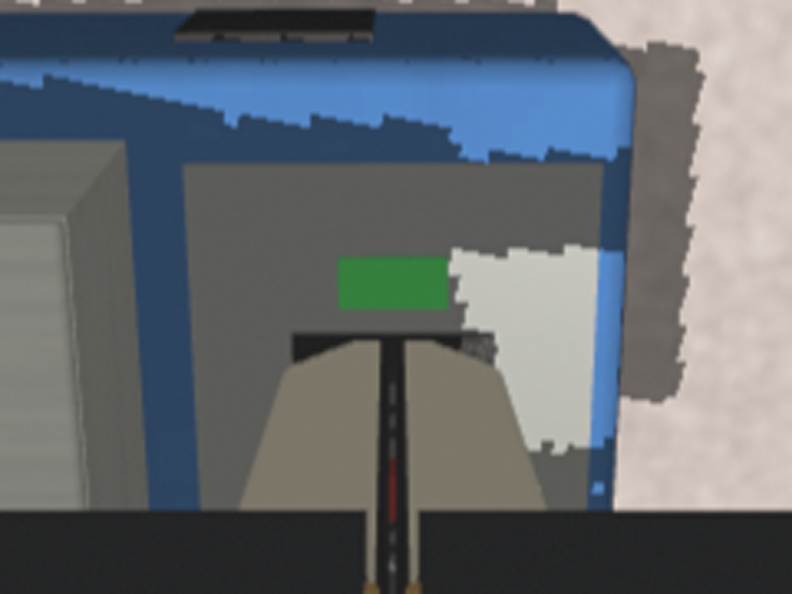

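```bash
python3 - <<'E'
from h import *
c=vision.calibration("wrist"); s=vision.calibration("scene")
p=np.array(monitor.observe()["tool_pos"])
P=lambda k:k["camera_matrix"]@np.c_[k["R"],k["t"]]
for a,b in [((319.4,283),(295.7,212)),((319.4,283),(295.7,211)),((319.4,283),(295.7,213))]:
  X=cv2.triangulatePoints(P(c),P(s),np.array(a,float),np.array(b,float)); X=X[:3,0]/X[3]; print(X,X-p,proj(c,X),proj(s,X))
E
```

```text
[ 508.18199112 -137.13237722   63.45888505] [4.68901115 2.53295953 7.10270433] [314.78400317 286.16998499] [295.33931796 212.1428016 ]
[ 510.85213849 -135.91899265   71.0593257 ] [ 7.35915852  3.74634409 14.70314497] [313.18764634 287.21653613] [295.23384256 211.18196145]
[ 505.50638624 -138.34839362   55.817695  ] [ 2.01340627  1.31694312 -0.53848573] [316.25024159 285.18836933] [295.44416499 213.10271223]
```

apply_moves --commands '[[0,[0,0,-0.0015],0],[0,[0,0,-0.0025],0],[0,[0,0,-0.0025],0]]'

```text
time_s: 9.43
tool_pos: [503.4, -139.6, 53.7]
eef_rot: [-0.072, -0.703, -0.072, 0.703]
contact_force: [0.1, 0.5, -0.4]
opening: 0.007
```

apply_moves --commands '[[0,[0,0,-0.0015],0],[0,[0,0,-0.0025],0],[0,[0,0,-0.0025],0]]'

```text
time_s: 9.8
tool_pos: [503.4, -139.6, 51.2]
eef_rot: [-0.072, -0.703, -0.072, 0.703]
contact_force: [-0.3, 0.1, -0.1]
opening: 0.005
```

apply_moves --commands '[[0,[0,0,-0.0015],0],[0,[0,0,-0.0015],0]]'

```text
time_s: 10.05
tool_pos: [503.4, -139.6, 49.7]
eef_rot: [-0.072, -0.703, -0.072, 0.703]
contact_force: [0.0, 0.5, -0.4]
opening: 0.005
```

```bash
python3 - <<'E'
from h import *
im,c=cap("scene","s6.png");crop(im,265,165,365,240,7,"s6c.png")
E
```

```text
(no output)
```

View pics/s6c.png

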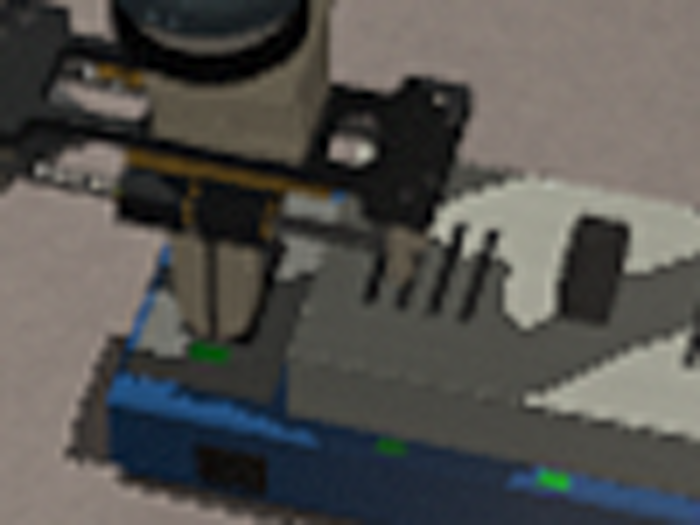

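```bash
python3 - <<'E'
from h import *
c1=dict(np.load("w1.npz")); s=vision.calibration("scene"); w=vision.calibration("wrist")
print("LED w1",ray(c1,(358,99),55),"scene",ray(s,(265+210/7,165+353/7),55))
for z in(50,55,60,65):print(z,"tip scene",ray(s,(295.7,213.9),z),"wrist",ray(w,(319.4,283),z))
print(-w["R"].T@w["t"],monitor.observe()["tool_pos"])
E
```

```text
LED w1 [ 515.99588658 -138.34184202   55.        ] scene [ 513.04452952 -135.82943027   55.        ]
50 tip scene [ 503.4802385  -138.70559145   50.        ] wrist [ 507.23311256 -139.54484303   50.        ]
55 tip scene [ 507.17834557 -136.67766005   55.        ] wrist [ 509.35765468 -139.09055705   55.        ]
60 tip scene [ 510.87645264 -134.64972865   60.        ] wrist [ 511.48219679 -138.63627106   60.        ]
65 tip scene [ 514.57455971 -132.62179725   65.        ] wrist [ 513.60673891 -138.18198508   65.        ]
[ 582.80565596 -123.38533889  227.85607274] [ 503.42944361 -139.61931701   49.7911903 ]
```

apply_moves --commands '[[0,[0,0,-0.001],0],[0,[0,0,-0.001],0]]'

```text
time_s: 10.35
tool_pos: [503.4, -139.6, 48.8]
eef_rot: [-0.072, -0.703, -0.072, 0.703]
contact_force: [0.0, 0.3, -0.5]
opening: 0.004
```

apply_moves --commands '[[0,[0,0,-0.001],0],[0,[0,0,-0.001],0]]'

```text
time_s: 10.6
tool_pos: [503.4, -139.6, 47.8]
eef_rot: [-0.072, -0.703, -0.072, 0.703]
contact_force: [0.9, -0.6, -0.2]
opening: 0.006
```

apply_moves --commands '[[0,[0,0,-0.001],0],[0,[0,0,-0.001],0]]'

```text
time_s: 10.85
tool_pos: [503.4, -139.6, 46.7]
eef_rot: [-0.072, -0.703, -0.072, 0.703]
contact_force: [0.1, -0.2, -0.7]
opening: 0.008
```

apply_moves --commands '[[0,[-0.005,-0.001,0],0],[0,[-0.008,-0.0016,0],0],[0,[-0.01,-0.002,0],0],[0,[-0.01,-0.002,0],0]]'

```text
time_s: 11.35
tool_pos: [493.0, -141.7, 46.9]
eef_rot: [-0.072, -0.703, -0.072, 0.704]
contact_force: [0.2, -0.4, 0.3]
opening: 0.006
```

apply_moves --commands '[[0,[-0.002,-0.0004,0],0],[0,[-0.002,-0.0004,0],0]]'

```text
time_s: 11.6
tool_pos: [491.2, -142.0, 46.8]
eef_rot: [-0.072, -0.703, -0.072, 0.704]
contact_force: [-0.4, -0.4, -0.3]
opening: 0.005
```

apply_moves --commands '[[0,[-0.002,-0.0004,0],0],[0,[-0.002,-0.0004,0],0]]'

```text
time_s: 11.85
tool_pos: [489.3, -142.4, 46.8]
eef_rot: [-0.072, -0.703, -0.072, 0.703]
contact_force: [-0.2, 0.3, 0.1]
opening: 0.009
```

```bash
python3 - <<'E'
from h import *
im,c=cap("wrist","w7.png");crop(im,200,180,440,360,3.3,"w7c.png")
E
```

```text
(no output)
```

View pics/w7c.png

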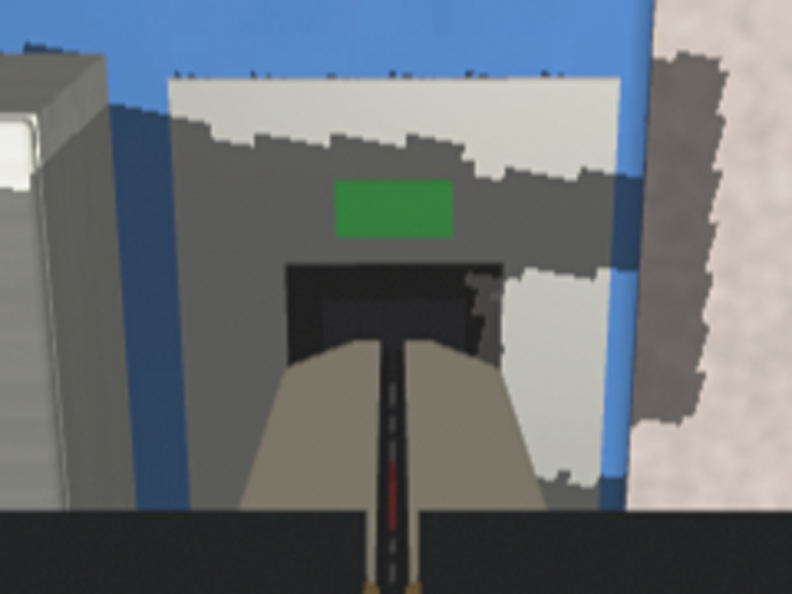

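The red ridge stays at the same place in the finger gap while the tool moves, so the cap is now moving. I'll finish the stroke.

apply_moves --commands '[[0,[-0.002,-0.0004,0],0],[0,[-0.003,-0.0006,0],0],[0,[-0.003,-0.0006,0],0],[0,[0.004,0.0008,0],0],[0,[0.004,0.0008,0.05],0],[0,[-0.03,0,0.1],0],[0,[-0.06,0,0.15],0],[0,[-0.07,0,0.17],0],[0,[-0.07,0,0.17],0]]'

```text
time_s: 13.02
tool_pos: [419.9, -143.1, 218.6]
eef_rot: [0.073, 0.704, 0.071, -0.702]
contact_force: [0.3, -0.1, 0.0]
opening: 0.005
```

```bash
python3 - <<'E'
from h import *
im,c=cap("wrist","w8.png");print(monitor.observe()["tool_pos"])
hsv=cv2.cvtColor(np.ascontiguousarray(im),cv2.COLOR_RGB2HSV)
H,S,V=[hsv[:,:,i].astype(int) for i in range(3)]
for a,r,q in rectpts(((H<6)|(H>174))&(S>130)&(V>60),15): print("red",a,r[0], ray(c,r[0],62.5).round(1),ray(c,r[0],22).round(1))
E
```

```text
[ 419.61889741 -142.66948065  217.10430942]
red 764.5 (459.37872314453125, 251.03713989257812) [ 413.6 -274.4   62.5] [ 403.2 -292.3   22. ]
red 143.0 (334.0, 153.0) [ 475.1 -145.6   62.5] [ 472.3 -148.    22. ]
```

View pics/w8.png

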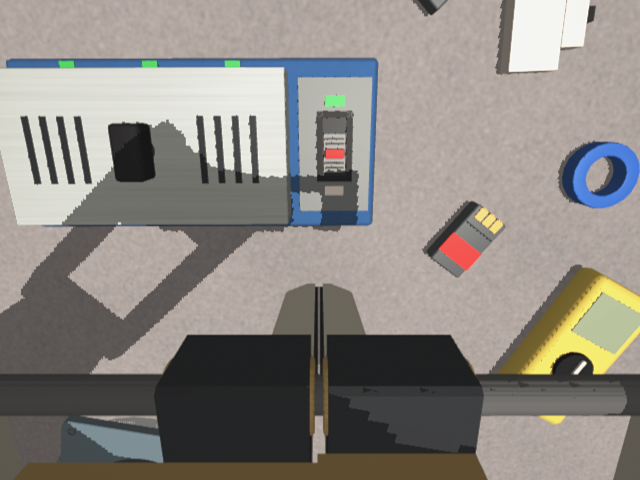

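The switch is off: the ridge is now at (475.1,-145.6), 10 mm along. In practice the fingertips sit about 9 mm above the TCP height, and I'll use that from here. Next is the knob.

apply_moves --commands '[[0.6,[0.01,0.05,0],0],[0.6,[0.02,0.1,0],0],[0.6,[0.032,0.14,-0.02],0],[0.6,[0.032,0.14,-0.06],0],[0.6,[0.032,0.14,-0.08],0],[0.6,[0.032,0.14,-0.08],0]]' --grip_force 40

```text
time_s: 13.82
tool_pos: [449.5, -1.5, 133.8]
eef_rot: [-0.072, -0.701, -0.073, 0.706]
contact_force: [0.0, -0.5, 0.6]
opening: 0.581
```

```bash
python3 - <<'E'
from h import *
im,c=cap("wrist","w9.png")
im,c=cap("scene","s9.png");crop(im,265,130,415,240,5,"s9c.png")
E
```

```text
(no output)
```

View pics/w9.png

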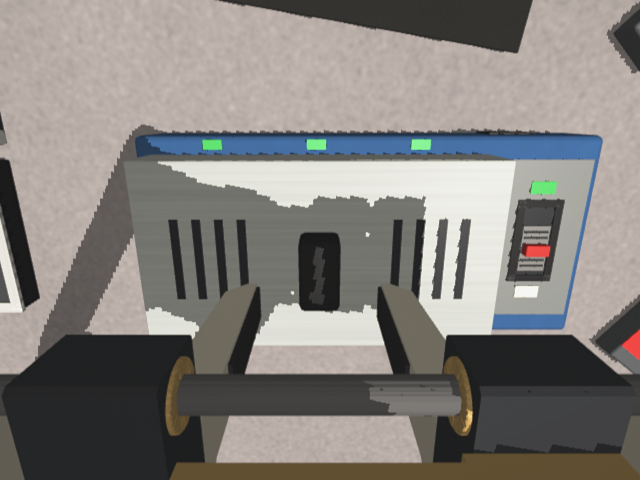

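View pics/s9c.png

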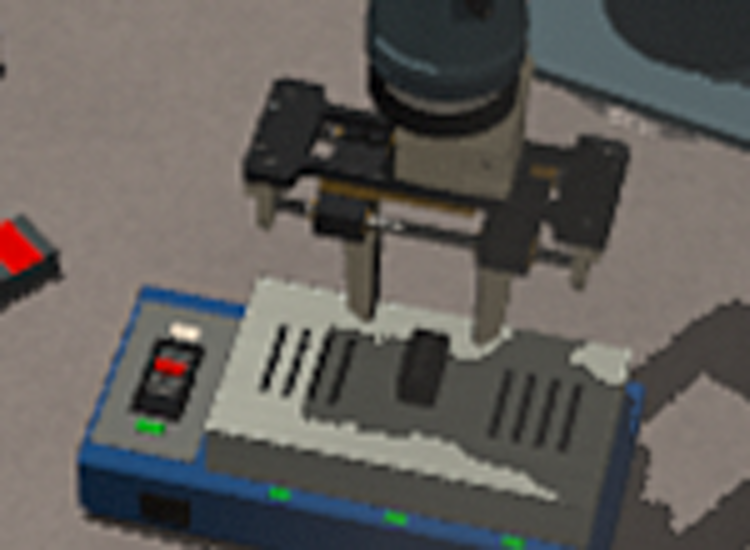

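apply_moves --commands '[[0.6,[0,0,-0.03],0],[0.6,[0,0,-0.047],0],[0.6,[0,0,-0.047],0],[0,[0,0,-0.047],0],[0,[0,0,-0.047],0],[0,[0,0,-0.047],0],[0,[0,0,-0.047],0],[0,[0,0,-0.047],0]]'

```text
time_s: 14.92
tool_pos: [451.7, -2.3, 90.2]
eef_rot: [0.072, 0.704, 0.072, -0.703]
contact_force: [-0.9, 1.0, 3.1]
opening: 0.233
```

```bash
python3 - <<'E'
from h import *
im,c=cap("wrist","w10.png")
E
```

```text
(no output)
```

View pics/w10.png

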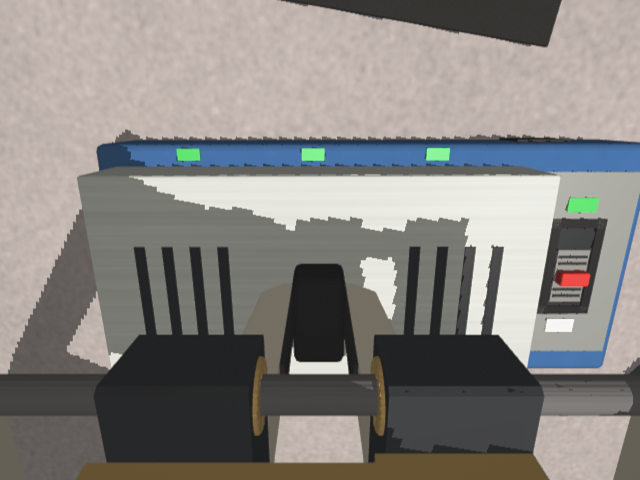

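apply_moves --commands '[[0,[0,0,0.005],0],[0,[0,0,0.02],0],[0,[0,0,0.04],0],[0,[0,0,0.07],0],[0,[0,0,0.1],0],[0,[0,0,0.1],0]]'

```text
time_s: 15.72
tool_pos: [452.8, -2.9, 191.4]
eef_rot: [0.073, 0.705, 0.072, -0.702]
contact_force: [0.1, -1.0, -3.1]
opening: 0.231
```

```bash
python3 - <<'E'
from h import *
im=cv2.imread("pics/top0.png")[:,:,::-1]; c=vision.calibration("top")
m=np.zeros(im.shape[:2],bool); m[140:240,215:360]=1
for a,r,q in rectpts(m&(im.max(2)<75),500):
  b=cv2.boxPoints(r); print(r,ray(c,r[0],3),[ray(c,p,3)[:2].round(1) for p in b])
im,c=cap("wrist","w11.png")
E
```

```text
((286.4349670410156, 189.3384246826172), (70.13369750976562, 119.1511001586914), 87.0492172241211) [680.73220832  29.61971308   3.        ] [array([757.3, 173. ]), array([ 771.2, -106. ]), array([ 604.8, -112.4]), array([591.9, 162.8])]
```

View pics/w11.png

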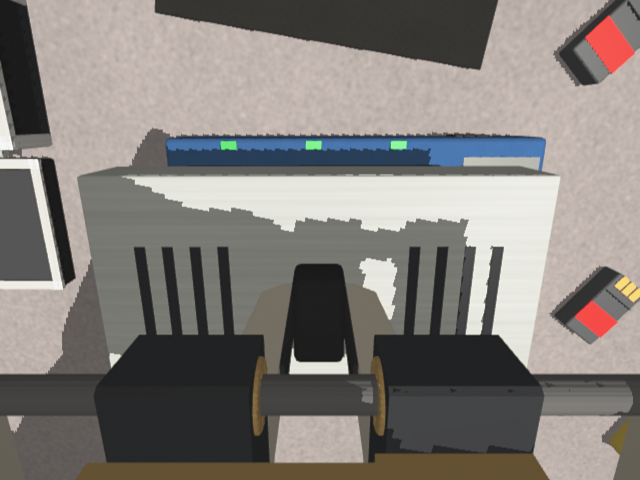

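The weight shows in the wrist force (−3.1 N), so the cover is held. The mat's centre is about (681,30) with yaw about 3°. Moving the cover there.

apply_moves --commands '[[0,[0.04,0.006,0],-0.03],[0,[0.09,0.013,0],-0.07],[0,[0.14,0.02,0],-0.11],[0,[0.19,0.027,0],-0.15],[0,[0.229,0.032,-0.02],-0.15],[0,[0.229,0.032,-0.06],-0.15],[0,[0.229,0.032,-0.1],-0.15],[0,[0.229,0.032,-0.13],-0.15],[0,[0.229,0.032,-0.143],-0.15],[0,[0.229,0.032,-0.147],-0.15],[0,[0.229,0.032,-0.15],-0.15],[0,[0.229,0.032,-0.15],-0.15]]'

```text
time_s: 17.27
tool_pos: [681.2, 29.5, 40.9]
eef_rot: [0.019, 0.707, 0.019, -0.706]
contact_force: [-0.8, -0.8, -2.3]
opening: 0.231
```

apply_moves --commands '[[0,[0,0,-0.0015],0],[0,[0,0,-0.0015],0]]'

```text
time_s: 17.52
tool_pos: [680.7, 29.5, 38.9]
eef_rot: [0.019, 0.707, 0.019, -0.707]
contact_force: [0.1, 1.4, -2.9]
opening: 0.232
```

apply_moves --commands '[[0,[0,0,-0.001],0],[0,[0,0,-0.001],0]]'

```text
time_s: 17.77
tool_pos: [680.8, 29.5, 38.4]
eef_rot: [0.019, 0.707, 0.019, -0.706]
contact_force: [-2.7, -0.9, 4.9]
opening: 0.231
```

apply_moves --commands '[[0.5,[0,0,0.0005],0],[0.5,[0,0,0.0005],0],[0.5,[0,0,0.0005],0],[0.5,[0,0,0.03],0],[0.5,[0,0,0.08],0],[0.5,[-0.02,0,0.13],0],[0.5,[-0.07,-0.01,0.18],0.03],[0.5,[-0.12,-0.02,0.19],0.07],[0.5,[-0.17,-0.03,0.19],0.11],[0.5,[-0.22,-0.04,0.19],0.15],[0.5,[-0.27,-0.04,0.19],0.15],[0.5,[-0.29,-0.04,0.19],0.15],[0.5,[-0.29,-0.04,0.19],0.15]]'

```text
time_s: 19.4
tool_pos: [389.8, -10.4, 227.8]
eef_rot: [0.072, 0.704, 0.072, -0.703]
contact_force: [0.4, 0.2, 0.4]
opening: 0.5
```

```bash
python3 - <<'E'
from h import *
im,c=cap("wrist","w12.png"); np.savez("w12.npz",**c)
im,c=cap("top","t12.png"); print(monitor.observe()["tool_pos"])
E
```

```text
[391.44311063 -10.66269204 227.74941483]
```

View pics/w12.png

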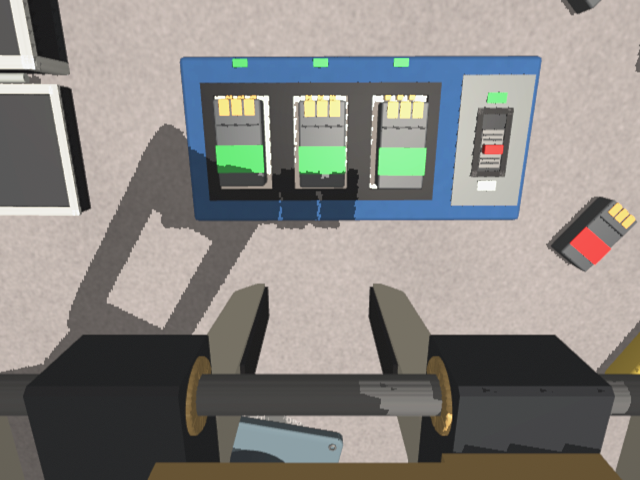

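View pics/t12.png

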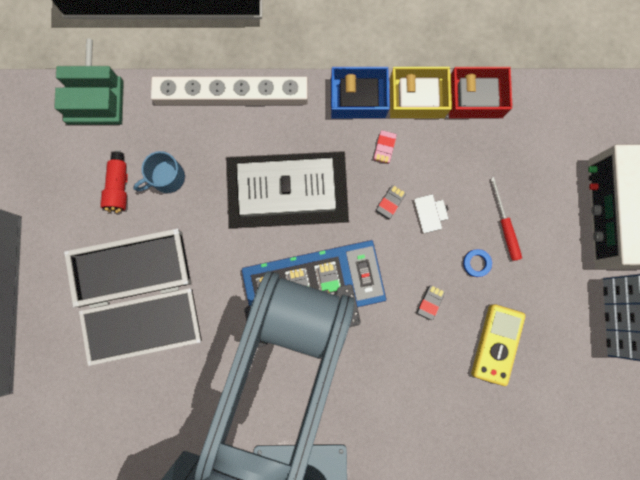

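Three charged packs are in the wells, with their green flags at about (240,160), (320,163) and (401,162). The cover lies on the mat. Next I'll measure the packs, the wells and the case.

```bash
python3 - <<'E'
from h import *
im=cv2.imread("pics/w12.png")[:,:,::-1]; c=dict(np.load("w12.npz")); t=vision.calibration("top")
hsv=cv2.cvtColor(np.ascontiguousarray(im),cv2.COLOR_RGB2HSV)
H,S,V=[hsv[:,:,i].astype(int) for i in range(3)]
def loc(p,th=np.radians(11.8),o=np.array([450.5,-1])):
    d=p[:2]-o; return np.round([d@[np.cos(th),np.sin(th)],d@[-np.sin(th),np.cos(th)]],1)
for a,r,q in rectpts((H>45)&(H<80)&(S>100)&(V>60),150):
    b=cv2.boxPoints(r); X=ray(c,r[0],77); print("green",a,np.round(r[0],1),X.round(1),loc(X),[loc(ray(c,p,77)) for p in b])
# frame corners z=61
for p in [(203,84),(440,84),(433,199),(211,199)]: X=ray(c,p,61); print("frame",X.round(1),loc(X))
for p in [(180,58),(541,57),(519,219),(195,219)]: X=ray(c,p,55); print("chg",X.round(1),loc(X))
P=[]
for p in [(40,130),(495,38),(540,250),(75,345)]: X=ray(t,(55+p[0]/4,220+p[1]/4),50); P.append(X); print("case",X.round(1))
print(np.mean(P,0), [np.linalg.norm(P[i]-P[i-1]).round(1) for i in range(4)])
P=[]
for p in [(100,370),(545,275),(582,485),(137,580)]: X=ray(t,(55+p[0]/4,220+p[1]/4),22); P.append(X); print("lid",X.round(1))
E
```

```text
green 1171.5 [401.1 161. ] [450. -68.  77.] [-14.2 -65.4] [array([-24.8, -45.9]), array([ -2.8, -45.5]), array([ -3.8, -84.6]), array([-25.8, -85.8])]
green 1165.5 [321.5 159.5] [437.9  -3.4  77. ] [-12.8   0.2] [array([-1.9, 18.6]), array([ -2. , -18.1]), array([-23.9, -18.5]), array([-23.9,  19. ])]
green 1249.5 [239.5 158.5] [425.   62.9  77. ] [-11.9  67.8] [array([-1. , 87.1]), array([-1.1, 47.1]), array([-23. ,  48.1]), array([-22.9,  88.8])]
green 156.0 [496.5  97. ] [ 513.3 -128.6   77. ] [  35.4 -137.8] [array([  39.1, -129.8]), array([  39.1, -144.7]), array([  31.7, -145.8]), array([  31.7, -130.7])]
frame [476.4 103.7  61. ] [46.7 97.2]
frame [515.7 -86.5  61. ] [ 46.3 -97. ]
frame [ 422.6 -108.1   61. ] [-49.3 -99.1]
frame [382.6  85.3  61. ] [-48.8  98.4]
chg [492.5 126.2  55. ] [ 67.1 115.9]
chg [ 553.1 -163.1   55. ] [  67.3 -179.6]
chg [ 419.8 -192.9   55. ] [ -69.3 -181.5]
chg [359.6  98.8  55. ] [-68.6 116.3]
case [531.3 517.6  50. ]
case [581.3 267.7  50. ]
case [463.2 240.6  50. ]
case [412.9 493.6  50. ]
[497.17890474 379.86731348  50.        ] [np.float64(120.8), np.float64(254.8), np.float64(121.2), np.float64(258.0)]
lid [399.1 489.9  22. ]
lid [450.5 243.   22. ]
lid [333.6 220.5  22. ]
lid [283.6 465.2  22. ]
```

apply_moves --commands '[[0.53,[0.03,0.04,0],0],[0.53,[0.045,0.0745,-0.04],0],[0.53,[0.045,0.0745,-0.09],0],[0.53,[0.045,0.0745,-0.13],0],[0.53,[0.045,0.0745,-0.135],0],[0.53,[0.045,0.0745,-0.135],0]]' --grip_force 35

```text
time_s: 20.25
tool_pos: [436.6, 64.0, 92.8]
eef_rot: [0.072, 0.704, 0.072, -0.703]
contact_force: [-0.5, 0.1, -0.0]
opening: 0.53
```

```bash
python3 - <<'E'
from h import *
im,c=cap("wrist","w13.png"); print(monitor.observe()["tool_pos"])
E
```

```text
[437.1151932   63.89618299  93.50772084]
```

View pics/w13.png

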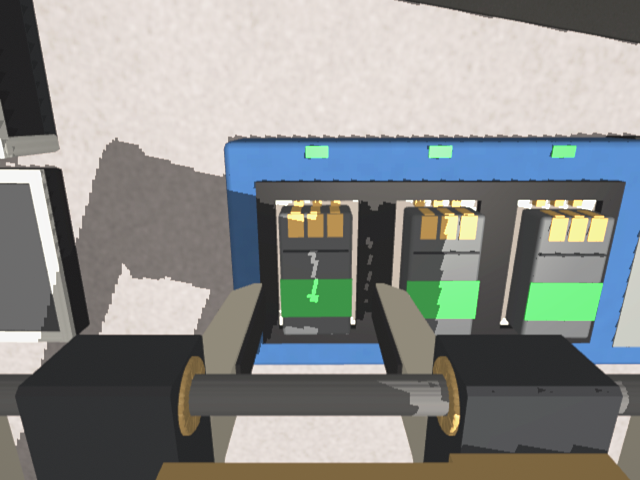

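The pack is centred between the jaws (column 316 against 318). Lowering and gripping.

apply_moves --commands '[[0.53,[0,0,-0.02],0],[0.53,[0,0,-0.034],0],[0.53,[0,0,-0.037],0],[0.53,[0,0,-0.037],0],[0,[0,0,-0.037],0],[0,[0,0,-0.037],0],[0,[0,0,-0.037],0]]'

```text
time_s: 21.18
tool_pos: [435.9, 64.1, 55.8]
eef_rot: [0.072, 0.704, 0.072, -0.703]
contact_force: [-0.7, 0.9, 4.2]
opening: 0.401
```

apply_moves --commands '[[0,[0,0,0.005],0],[0,[0,0,0.03],0],[0,[0,0,0.08],0],[0,[0,0,0.12],0],[0,[0,0,0.12],0]]'

```text
time_s: 21.8
tool_pos: [437.6, 63.9, 178.4]
eef_rot: [0.073, 0.706, 0.072, -0.701]
contact_force: [0.0, 0.0, -1.5]
opening: 0.405
```

```bash
python3 - <<'E'
from h import *
im,c=cap("wrist","w14.png"); print(monitor.observe()["tool_pos"])
E
```

```text
[436.12389314  63.98753661 176.37654121]
```

View pics/w14.png

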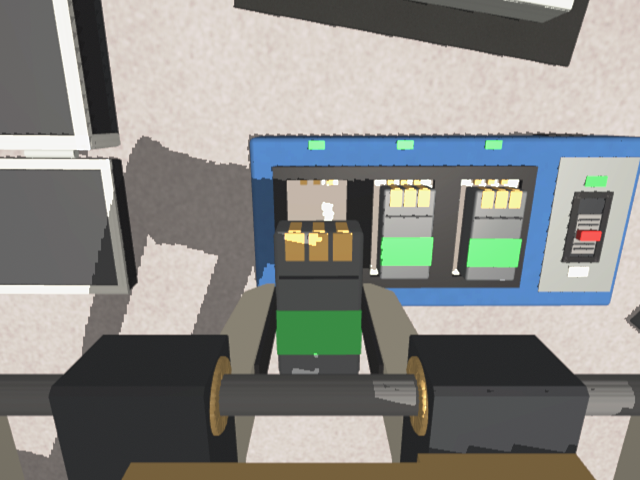

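apply_moves --commands '[[0,[0.01,0.05,0.01],0],[0,[0.015,0.1,0.01],0],[0,[0.022,0.16,0.01],0],[0,[0.028,0.22,0.01],0],[0,[0.035,0.28,0.01],0],[0,[0.042,0.34,0.01],-0.01],[0,[0.048,0.38,0],-0.01],[0,[0.048,0.3845,-0.03],-0.01],[0,[0.048,0.3845,-0.08],-0.01],[0,[0.048,0.3845,-0.11],-0.01],[0,[0.048,0.3845,-0.11],-0.01],[0,[0.048,0.3845,-0.11],-0.01]]'

```text
time_s: 23.35
tool_pos: [483.7, 448.6, 65.5]
eef_rot: [-0.069, -0.704, -0.069, 0.704]
contact_force: [0.1, 1.1, -0.4]
opening: 0.405
```

```bash
python3 - <<'E'
from h import *
im,c=cap("wrist","w15.png"); print(monitor.observe()["tool_pos"])
E
```

```text
[484.25888182 448.98997552  66.48969692]
```

View pics/w15.png

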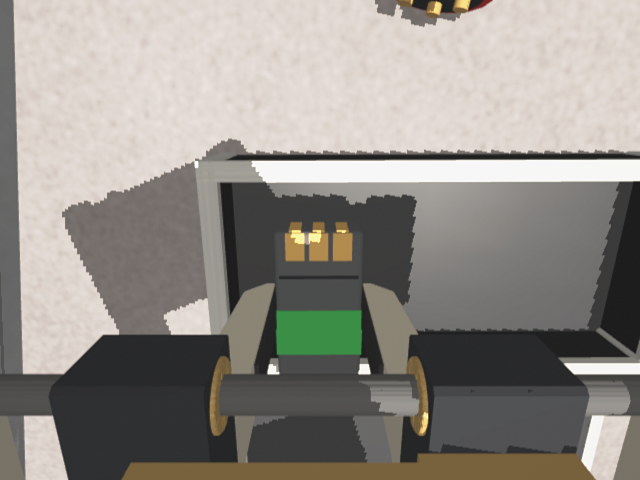

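apply_moves --commands '[[0,[0,0,-0.025],0],[0,[0,0,-0.045],0],[0,[0,0,-0.051],0],[0,[0,0,-0.052],0],[0,[0,0,-0.052],0]]'

```text
time_s: 24.02
tool_pos: [484.3, 449.1, 14.7]
eef_rot: [0.068, 0.704, 0.069, -0.703]
contact_force: [-0.5, -0.4, -0.9]
opening: 0.403
```

apply_moves --commands '[[0,[0,0,-0.0015],0],[0,[0,0,-0.002],0],[0.48,[0,0,-0.002],0],[0.48,[0,0,-0.002],0],[0.48,[0,0,0.03],0],[0.48,[0,0,0.09],0],[0.48,[0,-0.02,0.14],0],[0.48,[-0.01,-0.08,0.16],0],[0.48,[-0.01,-0.14,0.16],0],[0.48,[-0.01,-0.14,0.16],0]]'

```text
time_s: 25.28
tool_pos: [473.4, 305.1, 173.9]
eef_rot: [-0.068, -0.704, -0.067, 0.704]
contact_force: [0.4, 0.4, 0.4]
opening: 0.481
```

```bash
python3 - <<'E'
from h import *
im,c=cap("wrist","w16.png"); print(monitor.observe()["tool_pos"])
im,c=cap("top","t16.png")
E
```

```text
[473.63730605 307.11843415 173.74339151]
```

View pics/w16.png

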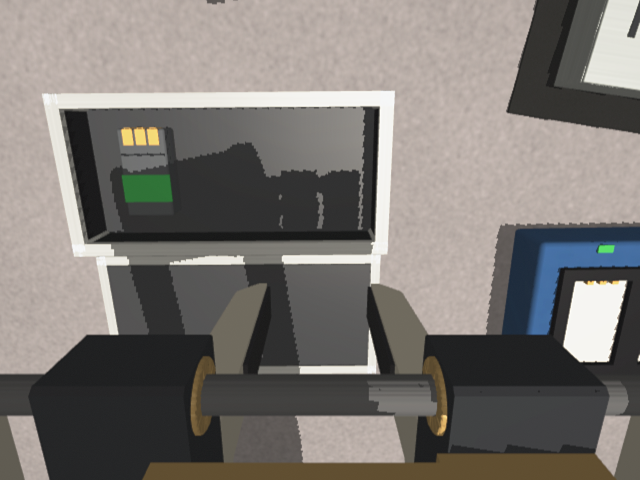

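View pics/t16.png

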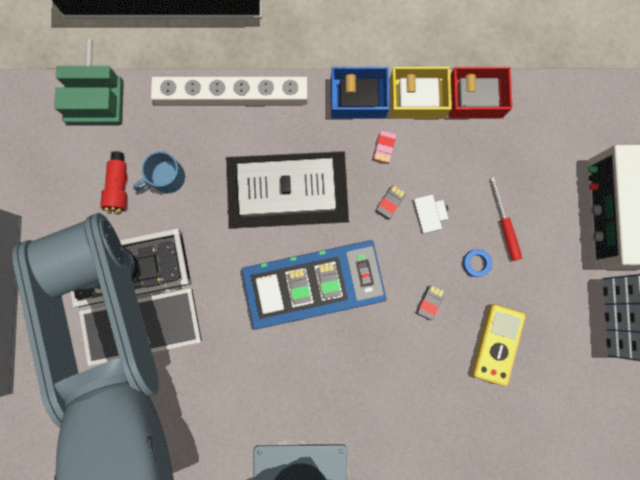

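The first pack lies flat in the case at (147,165). Now well 2.

apply_moves --commands '[[0.53,[-0.004,-0.05,0.01],0.01],[0.53,[-0.008,-0.11,0.01],0.01],[0.53,[-0.013,-0.17,0.01],0.01],[0.53,[-0.018,-0.23,0.01],0.01],[0.53,[-0.022,-0.29,0],0.01],[0.53,[-0.024,-0.31,-0.03],0.01],[0.53,[-0.024,-0.31,-0.08],0.01],[0.53,[-0.024,-0.31,-0.08],0.01],[0.53,[-0.024,-0.31,-0.08],0.01]]'

```text
time_s: 26.5
tool_pos: [450.7, -0.8, 94.4]
eef_rot: [0.073, 0.704, 0.073, -0.703]
contact_force: [1.3, 0.5, 0.3]
opening: 0.53
```

```bash
python3 - <<'E'
from h import *
im,c=cap("wrist","w17.png"); print(monitor.observe()["tool_pos"])
E
```

```text
[451.15341006  -0.9569388   94.88851261]
```

View pics/w17.png

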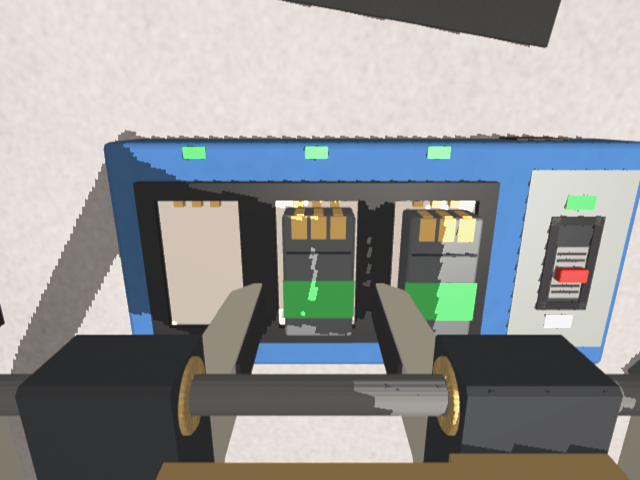

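apply_moves --commands '[[0.53,[0,0,-0.02],0],[0.53,[0,0,-0.034],0],[0.53,[0,0,-0.036],0],[0.53,[0,0,-0.036],0],[0,[0,0,-0.036],0],[0,[0,0,-0.036],0],[0,[0,0,-0.036],0],[0,[0,0,-0.03],0],[0,[0,0,0],0],[0,[0,0,0.05],0],[0,[0,0,0.08],0],[0,[0,0,0.08],0]]'

```text
time_s: 28.05
tool_pos: [451.1, -1.9, 175.6]
eef_rot: [0.073, 0.705, 0.072, -0.702]
contact_force: [0.7, -1.0, -1.8]
opening: 0.402
```

apply_moves --commands '[[0,[0.01,0.05,0.01],0],[0,[0.015,0.1,0.01],0],[0,[0.022,0.16,0.01],0],[0,[0.028,0.22,0.01],0],[0,[0.035,0.28,0.01],0],[0,[0.042,0.34,0.01],-0.01],[0,[0.0475,0.38,0],-0.01],[0,[0.0475,0.3815,-0.03],-0.01],[0,[0.0475,0.3815,-0.08],-0.01],[0,[0.0475,0.3815,-0.12],-0.01],[0,[0.0475,0.3815,-0.14],-0.01],[0,[0.0475,0.3815,-0.15],-0.01],[0,[0.0475,0.3815,-0.156],-0.01],[0,[0.0475,0.3815,-0.1585],-0.01],[0,[0.0475,0.3815,-0.16],-0.01],[0,[0.0475,0.3815,-0.16],-0.01]]'

```text
time_s: 30.05
tool_pos: [497.4, 380.2, 14.9]
eef_rot: [0.069, 0.704, 0.069, -0.703]
contact_force: [-2.7, -1.7, 5.4]
opening: 0.401
```

apply_moves --commands '[[0.48,[0,0,0.002],0],[0.48,[0,0,0.002],0],[0.48,[0,0,0.03],0],[0.48,[0,0,0.09],0],[0.48,[0,0,0.15],0],[0.5,[-0.004,-0.05,0.17],0.01],[0.53,[-0.009,-0.11,0.17],0.01],[0.53,[-0.013,-0.17,0.17],0.01],[0.53,[-0.018,-0.23,0.17],0.01],[0.53,[-0.022,-0.29,0.17],0.01],[0.53,[-0.026,-0.35,0.17],0.01],[0.53,[-0.03,-0.41,0.16],0.01],[0.53,[-0.034,-0.446,0.12],0.01],[0.53,[-0.034,-0.446,0.09],0.01],[0.53,[-0.034,-0.446,0.08],0.01],[0.53,[-0.034,-0.446,0.08],0.01]]'

```text
time_s: 32.05
tool_pos: [463.0, -65.6, 93.3]
eef_rot: [-0.072, -0.703, -0.073, 0.704]
contact_force: [0.5, -0.1, 1.3]
opening: 0.531
```

```bash
python3 - <<'E'
from h import *
im,c=cap("wrist","w18.png"); print(monitor.observe()["tool_pos"])
im,c=cap("top","t18.png")
E
```

```text
[463.60355727 -65.67533694  94.03015003]
```

View pics/w18.png

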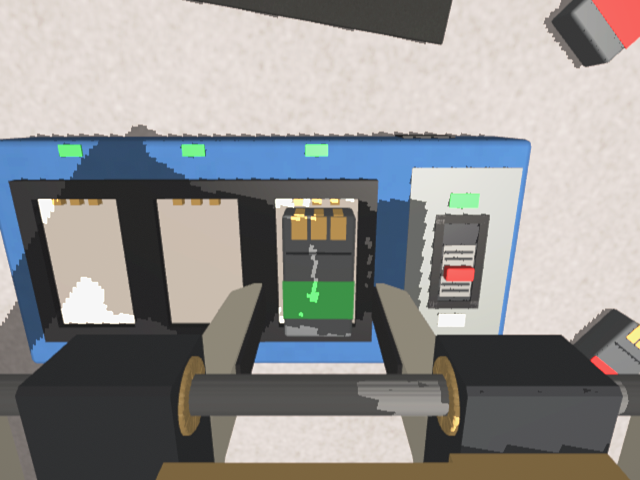

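View pics/t18.png

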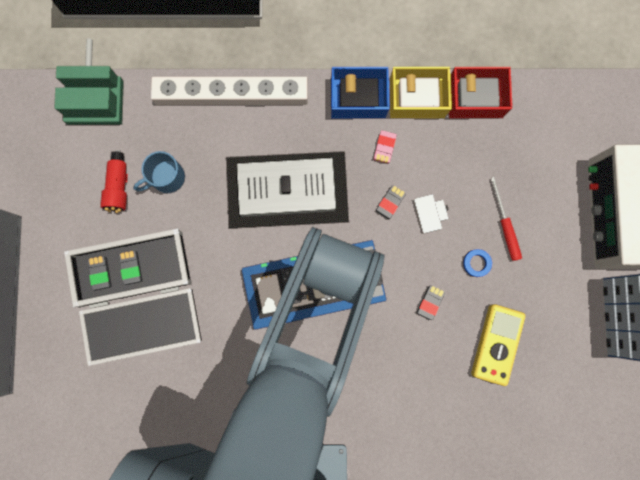

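Two packs are flat in the case at (97,272) and (129,267). Now the third.

apply_moves --commands '[[0.53,[0,0,-0.02],0],[0.53,[0,0,-0.034],0],[0.53,[0,0,-0.036],0],[0.53,[0,0,-0.036],0],[0,[0,0,-0.036],0],[0,[0,0,-0.036],0],[0,[0,0,-0.036],0],[0,[0,0,-0.03],0],[0,[0,0,0],0],[0,[0,0,0.05],0],[0,[0,0,0.08],0],[0,[0,0,0.08],0]]'

```text
time_s: 33.65
tool_pos: [464.5, -66.6, 175.6]
eef_rot: [0.073, 0.705, 0.071, -0.702]
contact_force: [-0.3, -0.9, -1.8]
opening: 0.403
```

apply_moves --commands '[[0,[0.01,0.05,0.01],0],[0,[0.015,0.1,0.01],0],[0,[0.022,0.16,0.01],0],[0,[0.028,0.22,0.01],0],[0,[0.035,0.28,0.01],0],[0,[0.042,0.34,0.01],-0.01],[0,[0.0478,0.377,0],-0.01],[0,[0.0478,0.377,-0.03],-0.01],[0,[0.0478,0.377,-0.08],-0.01],[0,[0.0478,0.377,-0.12],-0.01],[0,[0.0478,0.377,-0.14],-0.01],[0,[0.0478,0.377,-0.15],-0.01],[0,[0.0478,0.377,-0.156],-0.01],[0,[0.0478,0.377,-0.158],-0.01],[0,[0.0478,0.377,-0.159],-0.01],[0,[0.0478,0.377,-0.159],-0.01]]'

```text
time_s: 35.65
tool_pos: [511.2, 311.2, 15.0]
eef_rot: [0.069, 0.704, 0.069, -0.703]
contact_force: [-0.8, -0.3, -1.5]
opening: 0.402
```

apply_moves --commands '[[0,[0,0,-0.002],0],[0,[0,0,-0.002],0],[0.48,[0,0,0],0],[0.48,[0,0,0],0],[0.48,[0,0,0.03],0],[0.48,[0,0,0.09],0],[0.48,[0,0,0.15],0],[0.55,[0,-0.06,0.19],0],[0.55,[0.005,-0.12,0.2],0],[0.55,[0.01,-0.18,0.2],0],[0.55,[0.015,-0.24,0.2],0],[0.55,[0.02,-0.3,0.2],0],[0.55,[0.03,-0.36,0.2],0],[0.55,[0.035,-0.42,0.2],0],[0.55,[0.04,-0.48,0.2],0],[0.55,[0.04,-0.51,0.2],0],[0.55,[0.04,-0.51,0.2],0]]'

```text
time_s: 37.78
tool_pos: [550.5, -201.3, 213.6]
eef_rot: [-0.067, -0.704, -0.068, 0.704]
contact_force: [0.6, 0.4, 0.0]
opening: 0.551
```

```bash
python3 - <<'E'
from h import *
im,c=cap("wrist","w19.png"); np.savez("w19.npz",**c);print(monitor.observe()["tool_pos"])
im2,c2=cap("top","t19.png")
def flats(im,c):
    hsv=cv2.cvtColor(np.ascontiguousarray(im),cv2.COLOR_RGB2HSV)
    H,S,V=[hsv[:,:,i].astype(int) for i in range(3)]
    for n,m,z in [("red",((H<6)|(H>174))&(S>130)&(V>60),22),("gold",(H>12)&(H<26)&(S>110)&(V>120),22)]:
      for a,r,q in rectpts(m,15): 
        b=[ray(c,p,z)[:2] for p in cv2.boxPoints(r)]
        print(n,a,np.round(r[0],1),ray(c,r[0],z).round(1),np.round([b[1]-b[0],b[2]-b[1]],1).tolist())
flats(im,c); print(); flats(im2,c2)
E
```

```text
[ 550.47638844 -199.56910958  213.79866498]
red 524.0 [374.5 352.8] [ 403.5 -291.5   22. ] [[21.7, -7.1], [-16.9, -35.6]]
red 103.5 [242.5 283.4] [ 457.1 -140.8   22. ] [[5.3, -17.2], [-8.7, -2.1]]
red 2717.0 [596.9 248.8] [ 560.6 -480.6   22. ] [[98.5, 25.2], [1.5, -30.0]]
red 1084.5 [345.8  83.7] [ 662.8 -204.3   22. ] [[17.2, -13.2], [-20.7, -32.4]]
gold 23.5 [456.6 431.9] [ 319.2 -409.    22. ] [[7.1, 0.9], [-0.4, -7.9]]
gold 75.5 [175.5 407.5] [291.6 -86.7  22. ] [[42.7, 1.8], [0.6, -4.3]]
gold 75.0 [461. 407.] [ 353.6 -403.8   22. ] [[41.9, 12.7], [0.8, -4.4]]

red 397.5 [510.6 238.8] [ 559.7 -483.8   22. ] [[7.1, -24.2], [-94.9, -24.2]]
red 62.5 [384.7 192.1] [ 669.5 -197.3   22. ] [[16.8, -10.3], [-10.8, -17.4]]
red 43.5 [594. 186.] [ 681.9 -683.4   22. ] [[-0.1, -18.7], [-14.1, 0.9]]
red 958.5 [115.1 183.4] [692.3 421.3  22. ] [[115.0, -7.3], [-6.0, -56.9]]
red 108.0 [385.8 140.7] [ 790.9 -202.3   22. ] [[18.4, -5.2], [-10.2, -35.9]]
red 2862.0 [480.  92.] [ 908.  -426.6   22. ] [[-0.1, -147.3], [-122.0, 5.3]]
gold 31.0 [493. 372.] [ 260.9 -431.4   22. ] [[-0.1, -13.4], [-13.1, 0.5]]
gold 255.0 [498.8 344.7] [ 320.9 -446.9   22. ] [[162.7, -50.8], [-21.9, -79.4]]
gold 50.5 [ 95.4 259.7] [517.2 459.8  22. ] [[5.2, -26.2], [-12.2, -2.8]]
gold 46.5 [126.6 254.4] [528.9 390.2  22. ] [[5.2, -26.3], [-11.8, -2.7]]
gold 27.5 [155.7 249. ] [540.9 324.9  22. ] [[3.3, -16.8], [-11.8, -2.6]]
gold 51.5 [397.1  95.8] [ 899.  -230.8   22. ] [[1.5, -11.5], [-55.9, -5.8]]
gold 142.0 [350.5  83. ] [ 930.4 -121.8   22. ] [[-0.0, -21.2], [-39.0, 0.5]]
gold 117.5 [470.5  82. ] [ 932.4 -405.    22. ] [[-0.0, -21.3], [-39.2, 1.4]]
gold 125.0 [411.5  82. ] [ 932.6 -265.6   22. ] [[-0.0, -26.0], [-44.0, 1.1]]
gold 19.0 [392.5  88.5] [ 916.8 -220.4   22. ] [[0.2, -5.1], [-90.1, -0.8]]
gold 179.0 [423.1  89.5] [ 914.3 -292.6   22. ] [[2.5, -132.1], [-102.4, 1.4]]
```

View pics/w19.png

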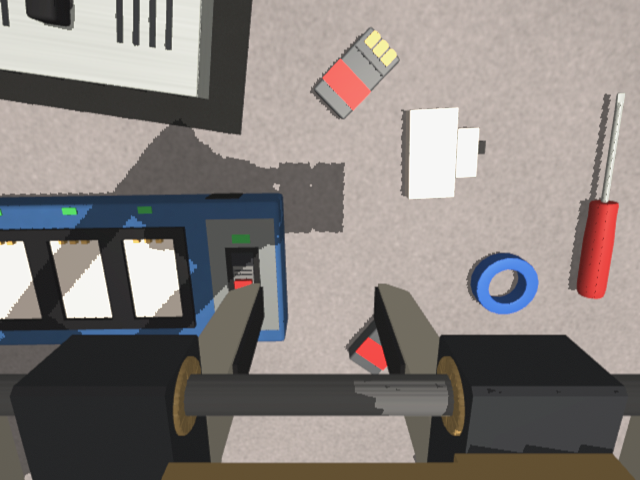

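View pics/t19.png

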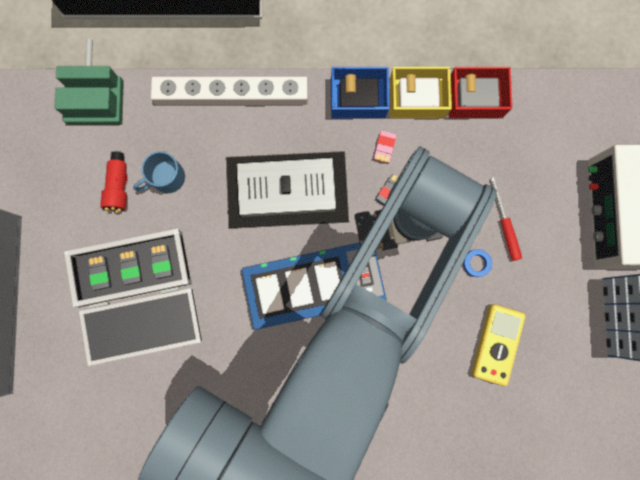

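Flat A was knocked: it moved about 24 mm, from (638.6,-203.9) to (662.8,-204.3), and its axis is now about -35°. All three charged packs are in the case. I'll rotate and look at flat A up close.

apply_moves --commands '[[0.6,[0.02,0.005,-0.02],-0.16],[0.6,[0.04,0.01,-0.04],-0.32],[0.6,[0.06,0.015,-0.06],-0.48],[0.6,[0.073,0.022,-0.08],-0.64],[0.6,[0.073,0.022,-0.082],-0.8],[0.6,[0.073,0.022,-0.082],-0.806],[0.6,[0.073,0.022,-0.082],-0.806]]'

```text
time_s: 38.75
tool_pos: [624.0, -176.0, 133.0]
eef_rot: [-0.211, 0.675, -0.211, -0.675]
contact_force: [-0.8, 0.0, -0.2]
opening: 0.602
```

```bash
cat > pk.py <<'E'
from h import *
def pack(im,c,z=22,Zs=(22,)):
    hsv=cv2.cvtColor(np.ascontiguousarray(im),cv2.COLOR_RGB2HSV)
    H,S,V=[hsv[:,:,i].astype(int) for i in range(3)]
    G=[(r,ray(c,r[0],z)) for a,r,q in rectpts((H>12)&(H<32)&(S>80)&(V>110),60)]
    for a,r,q in rectpts(((H<6)|(H>174))&(S>130)&(V>60),300):
        b=[ray(c,p,z)[:2] for p in cv2.boxPoints(r)]; X=ray(c,r[0],z)[:2]
        e=[b[1]-b[0],b[2]-b[1]]; L=max(e,key=np.linalg.norm); Sh=min(e,key=np.linalg.norm)
        g=[x[1][:2] for x in G if np.linalg.norm(x[1][:2]-X)<60]
        print("flag",np.round(r[0],1),X.round(1),"long",L.round(1),np.linalg.norm(L).round(1),"short",Sh.round(1),np.linalg.norm(Sh).round(1), "gold",np.round(g,1).tolist())
        if g:
            g=np.mean(g,0); d=g-X; print("  dir deg flag->gold",np.degrees(np.arctan2(d[1],d[0])).round(1),np.linalg.norm(d).round(1),"perp of long",np.degrees(np.arctan2(L[0],-L[1])).round(1))
E
python3 - <<'E'
from pk import *
im,c=cap("wrist","w20.png"); np.savez("w20.npz",**c);print(monitor.observe()["tool_pos"])
pack(im,c)
E
```

```text
[ 624.00988695 -176.34093159  133.05210534]
flag [320.1 166.1] [ 662.5 -204.7] long [-20.9 -31.4] 37.7 short [-19.   12.1] 22.5 gold [[702.0, -218.8], [691.0, -235.8], [696.6, -227.3]]
  dir deg flag->gold -33.6 40.9 perp of long -33.7
flag [209.1   7.1] [ 788.1 -203.8] long [-10.6 -36.8] 38.3 short [-21.3   5. ] 21.9 gold [[751.1, -183.3], [748.5, -193.0], [745.9, -202.6]]
  dir deg flag->gold 164.7 41.1 perp of long -16.0
```

View pics/w20.png

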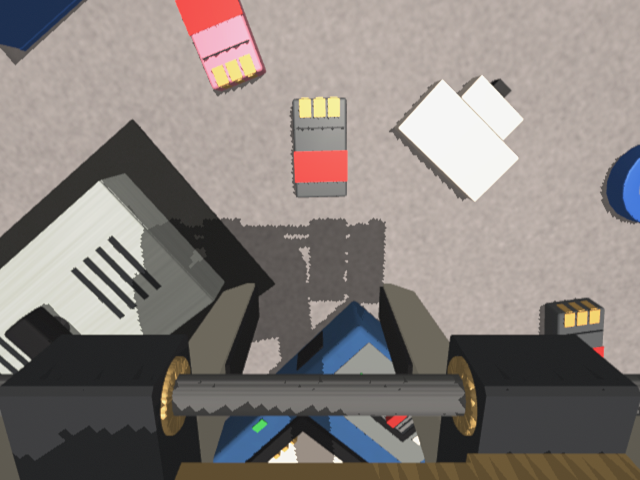

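apply_moves --commands '[[0.53,[0.03,-0.02,0],0.024],[0.53,[0.0487,-0.0344,-0.03],0.024],[0.53,[0.0487,-0.0344,-0.07],0.024],[0.53,[0.0487,-0.0344,-0.1],0.024],[0.53,[0.0487,-0.0344,-0.12],0.024],[0.53,[0.0487,-0.0344,-0.129],0.024],[0.53,[0.0487,-0.0344,-0.129],0.024],[0.53,[0.0487,-0.0344,-0.129],0.024]]'

```text
time_s: 39.8
tool_pos: [673.5, -211.8, 4.9]
eef_rot: [-0.204, 0.678, -0.205, -0.676]
contact_force: [-0.7, -0.9, 0.2]
opening: 0.529
```

```bash
python3 - <<'E'
from h import *
im,c=cap("wrist","w21.png");print(monitor.observe()["tool_pos"],monitor.observe()["contact_force"])
E
```

```text
[ 673.44283547 -211.77971532    4.9346697 ] [-0.67242943 -0.28052022 -0.49791677]
```

View pics/w21.png

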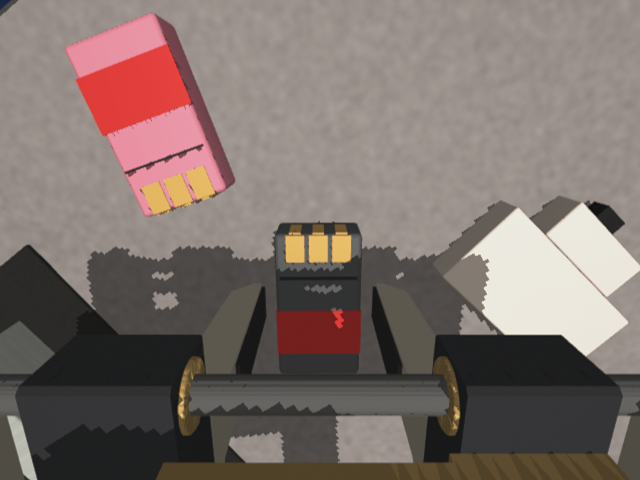

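apply_moves --commands '[[0.53,[0,0,-0.003],0],[0.53,[0,0,-0.003],0],[0,[0,0,-0.003],0],[0,[0,0,-0.003],0],[0,[0,0,-0.003],0],[0,[0,0,-0.003],0]]'

```text
time_s: 40.6
tool_pos: [672.5, -211.4, 0.4]
eef_rot: [-0.205, 0.677, -0.205, -0.677]
contact_force: [0.1, -0.5, 0.2]
opening: 0.402
```

apply_moves --commands '[[0,[0,0,0.01],0],[0,[0,0,0.05],0],[0,[0,0,0.1],0],[0,[0,0,0.14],0],[0,[0,0,0.14],0]]'

```text
time_s: 41.22
tool_pos: [675.0, -212.5, 145.8]
eef_rot: [-0.204, 0.68, -0.205, -0.674]
contact_force: [0.3, -0.7, -1.3]
opening: 0.405
```

```bash
python3 - <<'E'
from pk import *
im,c=cap("wrist","w22.png");print(monitor.observe()["tool_pos"],monitor.observe()["contact_force"])
E
```

```text
[ 673.43736302 -211.76500203  142.64207508] [-0.53635952  0.34245435 -1.55618364]
```

View pics/w22.png

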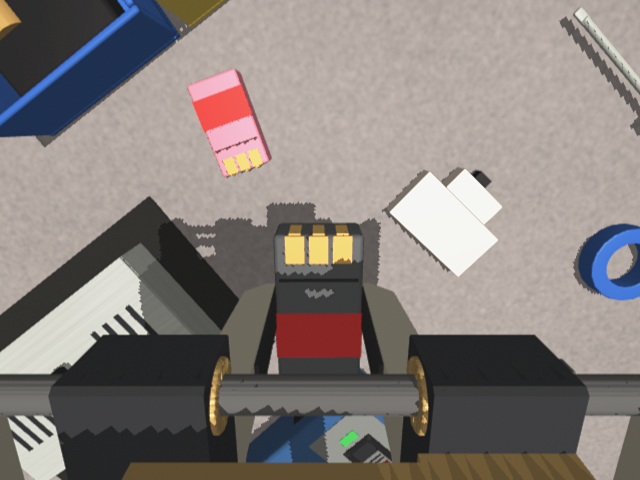

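apply_moves --commands '[[0,[-0.04,0.03,0],0.16],[0,[-0.08,0.06,0],0.32],[0,[-0.12,0.09,0],0.48],[0,[-0.16,0.12,0],0.64],[0,[-0.2,0.14,0],0.792],[0,[-0.2094,0.1454,-0.02],0.792],[0,[-0.2094,0.1454,-0.045],0.792],[0,[-0.2094,0.1454,-0.05],0.792],[0,[-0.2094,0.1454,-0.05],0.792]]'

```text
time_s: 42.4
tool_pos: [462.5, -65.8, 89.6]
eef_rot: [-0.072, -0.703, -0.073, 0.704]
contact_force: [-0.1, -0.4, -0.2]
opening: 0.401
```

```bash
python3 - <<'E'
from pk import *
im,c=cap("wrist","w23.png");print(monitor.observe()["tool_pos"],monitor.observe()["contact_force"])
E
```

```text
[463.15767672 -66.02690188  90.25577007] [-0.32445194  0.50838889 -0.34796392]
```

View pics/w23.png

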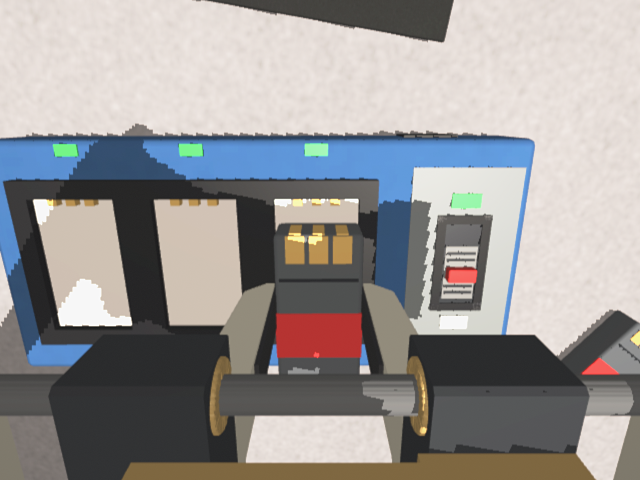

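apply_moves --commands '[[0,[0,0,-0.015],0],[0,[0,0,-0.025],0],[0,[0,0,-0.03],0],[0,[0,0,-0.0325],0],[0,[0,0,-0.0325],0],[0,[0,0,-0.0325],0]]'

```text
time_s: 43.2
tool_pos: [463.3, -66.0, 58.1]
eef_rot: [0.072, 0.704, 0.072, -0.703]
contact_force: [-0.0, 0.5, -0.9]
opening: 0.404
```

apply_moves --commands '[[0,[0,0,-0.001],0],[0,[0,0,-0.001],0],[0,[0,0,-0.001],0]]'

```text
time_s: 43.58
tool_pos: [463.1, -65.9, 56.9]
eef_rot: [0.072, 0.703, 0.072, -0.703]
contact_force: [-0.0, 0.3, -0.2]
opening: 0.408
```

apply_moves --commands '[[0,[0,0,-0.0015],0],[0,[0,0,-0.0015],0],[0.49,[0,0,-0.0015],0],[0.49,[0,0,-0.0015],0],[0.49,[0,0,0.03],0],[0.49,[-0.02,0,0.08],0],[0.49,[-0.05,-0.04,0.13],0],[0.49,[-0.09,-0.1,0.16],0],[0.49,[-0.13,-0.14,0.16],0],[0.49,[-0.13,-0.14,0.16],0]]'

```text
time_s: 44.82
tool_pos: [331.4, -208.5, 217.9]
eef_rot: [0.072, 0.704, 0.07, -0.703]
contact_force: [1.0, 0.6, 1.3]
opening: 0.492
```

```bash
python3 - <<'E'
from pk import *
im,c=cap("wrist","w24.png");print(monitor.observe()["tool_pos"],monitor.observe()["contact_force"])
print("z22");pack(im,c,22);print("z77");pack(im,c,77)
im,c=cap("top","t24.png");crop(im,225,170,465,345,3.3,"t24c.png")
E
```

```text
[ 331.21851088 -208.71775943  217.68767251] [ 0.49017114 -0.81794914  0.01581534]
z22
flag [421.  148.3] [ 403.6 -291.9] long [-17.  -34.7] 38.7 short [ 19.4 -10.1] 21.9 gold [[435.6, -319.6], [442.2, -306.0]]
  dir deg flag->gold -30.6 41.0 perp of long -26.1
flag [161.5  25.5] [458.4 -46.9] long [ 10.3 -46.6] 47.7 short [-26.   -3.3] 26.2 gold []
z77
flag [421.  148.3] [ 404.7 -277.3] long [-14.5 -29.6] 33.0 short [16.5 -8.6] 18.6 gold [[431.9, -300.9], [437.5, -289.2]]
  dir deg flag->gold -30.6 34.9 perp of long -26.1
flag [161.5  25.5] [451.3 -68.3] long [  8.8 -39.7] 40.7 short [-22.1  -2.8] 22.3 gold []
```

View pics/w24.png

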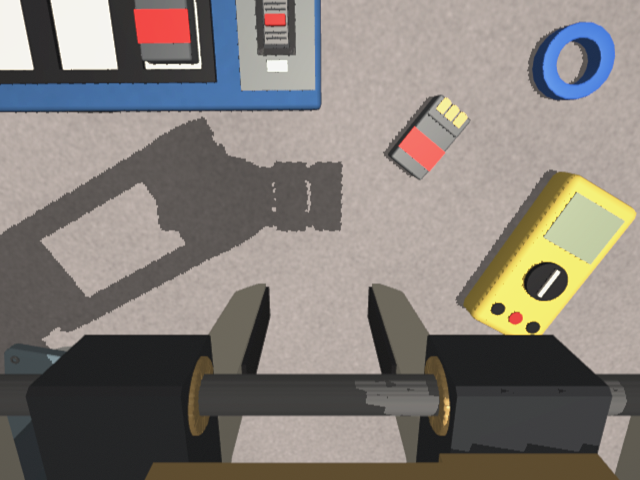

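The flat in well 1 sits at (451.3,-68.3), where its charged pack was. Next is flat B, with its flag at (403.6,-291.9) and axis about -27°.

apply_moves --commands '[[0.55,[0.01,-0.02,-0.02],-0.16],[0.55,[0.02,-0.04,-0.04],-0.32],[0.55,[0.028,-0.06,-0.06],-0.48],[0.55,[0.028,-0.064,-0.085],-0.64],[0.55,[0.028,-0.064,-0.085],-0.677],[0.55,[0.028,-0.064,-0.085],-0.677],[0.55,[0.028,-0.064,-0.085],-0.677]]'

```text
time_s: 45.8
tool_pos: [361.7, -270.0, 132.9]
eef_rot: [-0.164, 0.688, -0.165, -0.687]
contact_force: [0.2, -0.0, -0.6]
opening: 0.548
```

```bash
python3 - <<'E'
from pk import *
im,c=cap("wrist","w25.png");print(monitor.observe()["tool_pos"],monitor.observe()["contact_force"])
pack(im,c,22)
E
```

```text
[ 361.63194673 -270.03245021  132.86486066] [-0.06830421  0.65482209  0.46492564]
flag [ 63.5 178. ] [ 481.4 -121.6] long [  4.1 -21. ] 21.4 short [-10.   -1.7] 10.2 gold []
flag [319.  167.5] [ 403.3 -292.1] long [-17.  -33.4] 37.5 short [-20.2   9.7] 22.4 gold [[444.4, -301.3], [435.7, -319.2], [440.1, -310.4]]
  dir deg flag->gold -26.3 41.1 perp of long -26.9
```

View pics/w25.png

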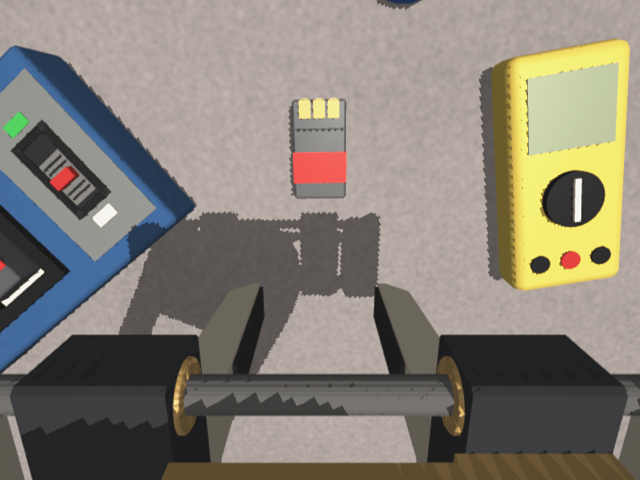

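apply_moves --commands '[[0.53,[0.03,-0.015,0],0.006],[0.53,[0.053,-0.0276,-0.03],0.006],[0.53,[0.053,-0.0276,-0.07],0.006],[0.53,[0.053,-0.0276,-0.1],0.006],[0.53,[0.053,-0.0276,-0.12],0.006],[0.53,[0.053,-0.0276,-0.13],0.006],[0.53,[0.053,-0.0276,-0.1315],0.006],[0.53,[0.053,-0.0276,-0.1315],0.006],[0.53,[0.053,-0.0276,-0.1315],0.006],[0,[0.053,-0.0276,-0.1315],0.006],[0,[0.053,-0.0276,-0.1315],0.006],[0,[0.053,-0.0276,-0.1315],0.006],[0,[0.053,-0.0276,-0.1315],0.006]]'

```text
time_s: 47.48
tool_pos: [414.3, -297.7, 0.8]
eef_rot: [-0.163, 0.688, -0.163, -0.688]
contact_force: [-0.6, 0.5, 6.6]
opening: 0.406
```

apply_moves --commands '[[0,[0,0,0.01],0],[0,[0,0,0.05],0],[0,[0,0,0.1],0],[0,[0,0,0.14],0],[0,[0,0,0.14],0],[0,[0,0,0.14],0]]'

```text
time_s: 48.22
tool_pos: [413.5, -296.9, 139.7]
eef_rot: [0.164, -0.688, 0.163, 0.688]
contact_force: [0.6, 0.1, -0.9]
opening: 0.407
```

```bash
python3 - <<'E'
from pk import *
im,c=cap("wrist","w26.png");print(monitor.observe()["tool_pos"],monitor.observe()["contact_force"])
E
```

```text
[ 413.24666376 -296.6400209   139.02795051] [-0.0798313   0.58900965 -1.14997177]
```

View pics/w26.png

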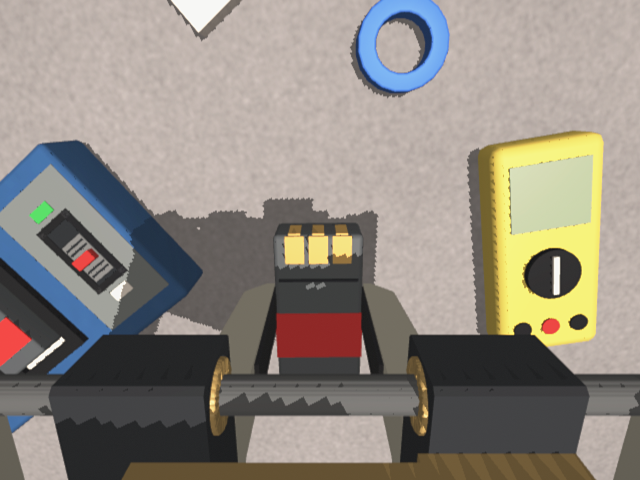

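apply_moves --commands '[[0,[0.003,0.04,0.01],0.1],[0,[0.006,0.1,0.01],0.25],[0,[0.01,0.16,0.01],0.4],[0,[0.014,0.22,0.01],0.55],[0,[0.017,0.28,0.01],0.67],[0,[0.02,0.34,0],0.67],[0,[0.0217,0.3615,-0.02],0.67],[0,[0.0217,0.3615,-0.045],0.67],[0,[0.0217,0.3615,-0.05],0.67],[0,[0.0217,0.3615,-0.05],0.67]]'

```text
time_s: 49.52
tool_pos: [435.1, 63.8, 89.7]
eef_rot: [-0.072, -0.703, -0.072, 0.704]
contact_force: [0.4, 0.0, -0.9]
opening: 0.406
```

```bash
python3 - <<'E'
from pk import *
im,c=cap("wrist","w27.png");print(monitor.observe()["tool_pos"],monitor.observe()["contact_force"])
E
```

```text
[435.80401722  63.58771303  90.34043191] [ 0.02288876  0.2145306  -1.33127155]
```

View pics/w27.png

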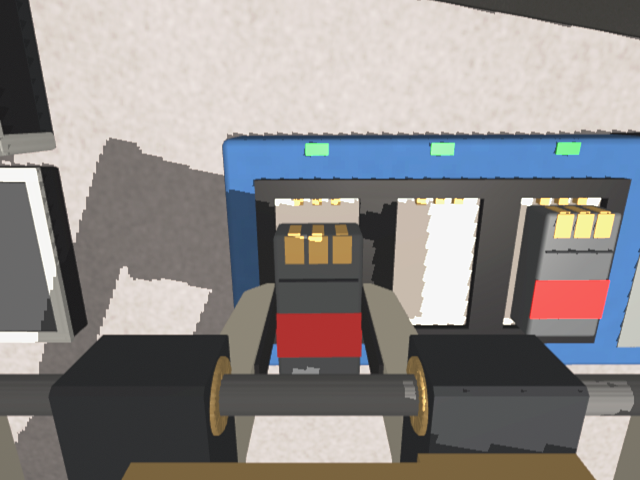

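Aligned over well 3. Lowering, releasing, then retreating to look.

apply_moves --commands '[[0,[0,0,-0.015],0],[0,[0,0,-0.025],0],[0,[0,0,-0.03],0],[0,[0,0,-0.033],0],[0,[0,0,-0.034],0],[0,[0,0,-0.035],0],[0,[0,0,-0.035],0]]'

```text
time_s: 50.45
tool_pos: [436.0, 63.9, 55.8]
eef_rot: [0.072, 0.704, 0.072, -0.703]
contact_force: [-1.1, 0.0, 2.8]
opening: 0.402
```

apply_moves --commands '[[0.49,[0,0,0],0],[0.49,[0,0,0],0],[0.49,[0,0,0.03],0],[0.49,[-0.02,-0.01,0.08],0],[0.49,[-0.04,-0.05,0.13],0],[0.49,[-0.05,-0.07,0.17],0],[0.49,[-0.05,-0.07,0.17],0],[0.49,[-0.05,-0.07,0.17],0]]'

```text
time_s: 51.45
tool_pos: [385.5, -5.8, 224.8]
eef_rot: [-0.072, -0.703, -0.072, 0.704]
contact_force: [0.0, 0.1, 0.1]
opening: 0.491
```

```bash
python3 - <<'E'
from pk import *
im,c=cap("wrist","w28.png");print(monitor.observe()["tool_pos"],monitor.observe()["contact_force"])
pack(im,c,77)
im,c=cap("scene","s28.png");crop(im,150,130,550,330,2,"s28c.png")
E
```

```text
[385.14708819  -5.49706528 224.17124289] [-0.67626345  0.19002844 -0.31115026]
flag [246.5 156.5] [423.7  61.7] long [  8.  -38.7] 39.5 short [-21.3  -3.6] 21.6 gold [[467.5, 60.3], [465.7, 70.0], [463.7, 79.6]]
  dir deg flag->gold 11.2 42.7 perp of long 11.6
flag [410.5 155.5] [451.4 -68.9] long [  8.  -38.7] 39.5 short [20.9  5.4] 21.6 gold [[491.8, -55.3]]
  dir deg flag->gold 18.7 42.6 perp of long 11.6
```

View pics/w28.png

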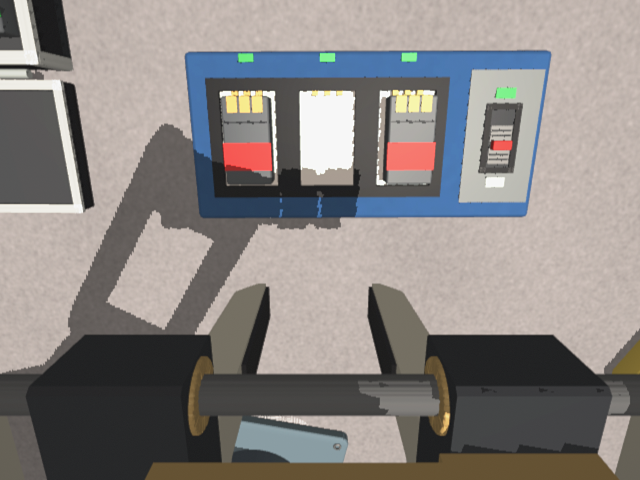

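View pics/s28c.png

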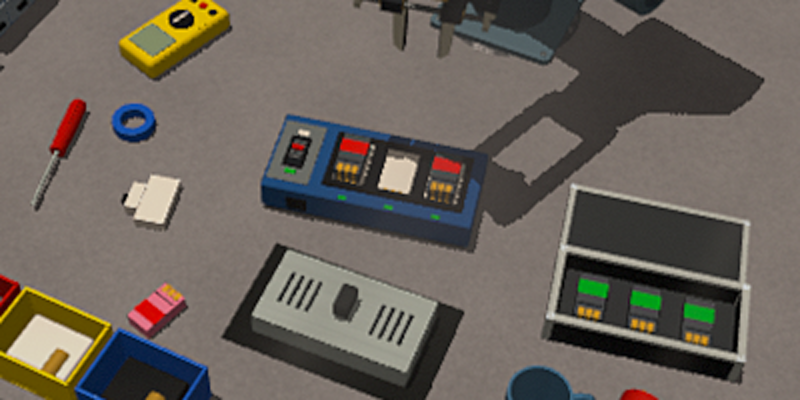

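Both flats are fully in wells 3 and 1 with their contacts at the +x end, and the three charged packs lie flat in the case. Now I'll fetch the cover.

apply_moves --commands '[[0.5,[0.05,0.006,0],-0.04],[0.5,[0.1,0.012,0],-0.08],[0.5,[0.16,0.02,0],-0.12],[0.5,[0.22,0.027,0],-0.15],[0.5,[0.28,0.034,-0.01],-0.155],[0.5,[0.2947,0.0356,-0.05],-0.155],[0.5,[0.2947,0.0356,-0.1],-0.155],[0.5,[0.2947,0.0356,-0.135],-0.155],[0.5,[0.2947,0.0356,-0.14],-0.155],[0.5,[0.2947,0.0356,-0.14],-0.155]]' --grip_force 45

```text
time_s: 52.8
tool_pos: [680.6, 30.1, 85.1]
eef_rot: [-0.017, -0.707, -0.018, 0.707]
contact_force: [-0.5, 0.4, -0.1]
opening: 0.502
```

```bash
python3 - <<'E'
from pk import *
im,c=cap("wrist","w29.png");print(monitor.observe()["tool_pos"])
E
```

```text
[681.31673776  29.89258795  86.37719459]
```

View pics/w29.png

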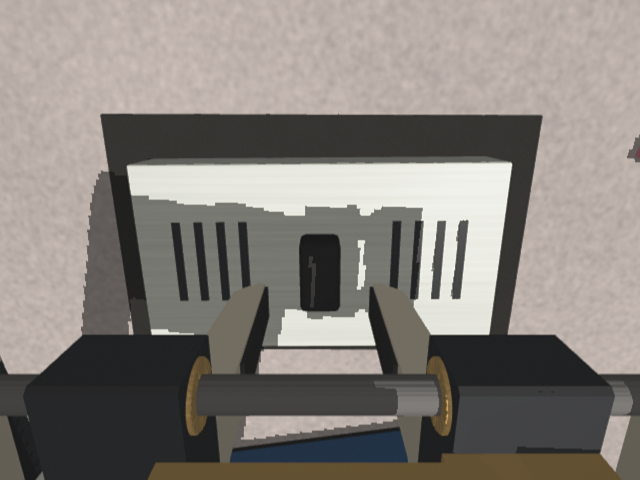

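apply_moves --commands '[[0.5,[0,0,-0.025],0],[0.5,[0,0,-0.042],0],[0.5,[0,0,-0.045],0],[0.5,[0,0,-0.0455],0],[0,[0,0,-0.0455],0],[0,[0,0,-0.0455],0],[0,[0,0,-0.0455],0],[0,[0,0,-0.0455],0],[0,[0,0,-0.0455],0],[0,[0,0,-0.0455],0]]'

```text
time_s: 54.1
tool_pos: [680.7, 29.5, 40.3]
eef_rot: [0.017, 0.707, 0.017, -0.707]
contact_force: [-0.4, 0.1, 3.9]
opening: 0.233
```

apply_moves --commands '[[0,[0,0,0.005],0],[0,[0,0,0.025],0],[0,[0,0,0.06],0],[0,[0,0,0.11],0],[0,[0,0,0.15],0],[0,[0,0,0.15],0],[0,[0,0,0.15],0]]'

```text
time_s: 54.98
tool_pos: [679.3, 29.7, 187.7]
eef_rot: [-0.017, -0.706, -0.017, 0.708]
contact_force: [-0.3, -0.8, -3.3]
opening: 0.236
```

```bash
python3 - <<'E'
from pk import *
im,c=cap("wrist","w30.png");print(monitor.observe()["tool_pos"],monitor.observe()["opening"])
E
```

```text
[678.91036037  29.71009466 186.92091076] 0.23455357232385526
```

View pics/w30.png

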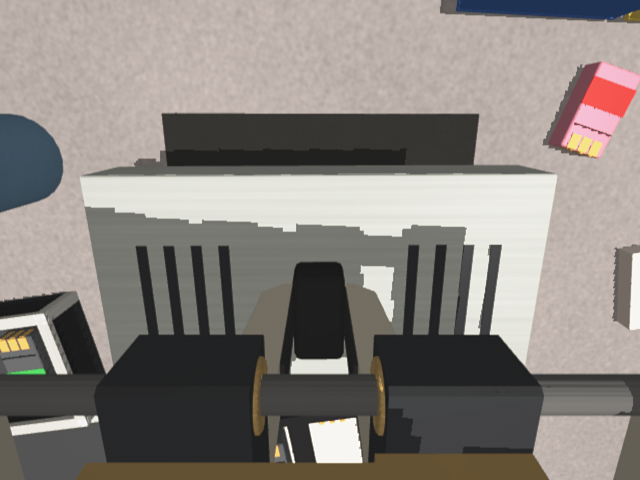

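apply_moves --commands '[[0,[-0.04,-0.006,0],0.03],[0,[-0.09,-0.013,0],0.07],[0,[-0.14,-0.02,0],0.11],[0,[-0.19,-0.027,0],0.154],[0,[-0.22,-0.031,0],0.154],[0,[-0.2292,-0.032,-0.03],0.154],[0,[-0.2292,-0.032,-0.06],0.154],[0,[-0.2292,-0.032,-0.075],0.154],[0,[-0.2292,-0.032,-0.075],0.154],[0,[-0.2292,-0.032,-0.075],0.154]]'

```text
time_s: 56.28
tool_pos: [451.1, -2.4, 114.6]
eef_rot: [-0.071, -0.703, -0.072, 0.704]
contact_force: [-0.4, -0.3, -2.1]
opening: 0.233
```

```bash
python3 - <<'E'
from pk import *
im,c=cap("wrist","w31.png");print(monitor.observe()["tool_pos"],monitor.observe()["opening"])
im,c=cap("scene","s31.png");crop(im,250,140,430,270,4,"s31c.png")
E
```

```text
[451.49884906  -2.4949981  115.01530997] 0.2275535162012022
```

View pics/w31.png

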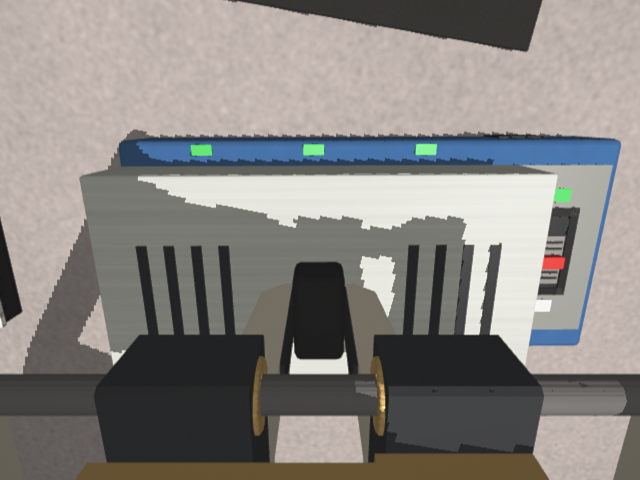

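View pics/s31c.png

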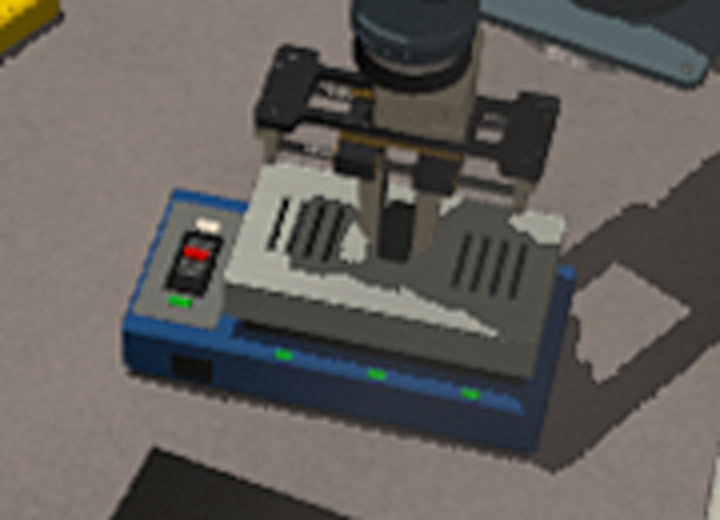

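Aligned. I'll lower carefully and watch the force.

apply_moves --commands '[[0,[0,0,-0.008],0],[0,[0,0,-0.013],0],[0,[0,0,-0.016],0],[0,[0,0,-0.018],0],[0,[0,0,-0.018],0],[0,[0,0,-0.018],0]]'

```text
time_s: 57.12
tool_pos: [451.4, -2.5, 97.0]
eef_rot: [0.072, 0.704, 0.072, -0.703]
contact_force: [-0.3, 0.6, -3.0]
opening: 0.235
```

apply_moves --commands '[[0,[0,0,-0.002],0],[0,[0,0,-0.003],0],[0,[0,0,-0.003],0]]'

```text
time_s: 57.5
tool_pos: [451.2, -2.4, 93.7]
eef_rot: [-0.072, -0.703, -0.072, 0.704]
contact_force: [0.5, 0.3, -2.9]
opening: 0.229
```

apply_moves --commands '[[0,[0,0,-0.0015],0],[0,[0,0,-0.0025],0],[0,[0,0,-0.0025],0]]'

```text
time_s: 57.88
tool_pos: [451.4, -2.5, 92.2]
eef_rot: [0.072, 0.704, 0.072, -0.703]
contact_force: [-3.3, 0.6, 6.3]
opening: 0.236
```

apply_moves --commands '[[0.5,[0,0,0.001],0],[0.5,[0,0,0.001],0],[0.5,[0,0,0.001],0],[0.5,[0,0,0.04],0],[0.3,[-0.02,-0.05,0.09],0],[0,[-0.04,-0.1,0.12],0],[0,[-0.04,-0.14,0.13],0],[0,[-0.04,-0.14,0.13],0],[0,[-0.04,-0.14,0.13],0]]'

```text
time_s: 59.0
tool_pos: [410.9, -141.9, 220.8]
eef_rot: [-0.071, -0.703, -0.072, 0.704]
contact_force: [-0.3, -0.5, 0.3]
opening: 0.023
```

```bash
python3 - <<'E'
from h import *
im,c=cap("wrist","w32.png"); print(monitor.observe()["tool_pos"])
hsv=cv2.cvtColor(np.ascontiguousarray(im),cv2.COLOR_RGB2HSV)
H,S,V=[hsv[:,:,i].astype(int) for i in range(3)]
for a,r,q in rectpts(((H<6)|(H>174))&(S>130)&(V>60),15): print("red",a,r[0], ray(c,r[0],62.5).round(1))
im,c=cap("scene","s32.png");crop(im,250,140,430,270,4,"s32c.png")
E
```

```text
[ 410.86741067 -141.38315348  220.58969042]
red 148.0 (338.5, 141.5) [ 475.3 -145.9   62.5]
```

View pics/w32.png

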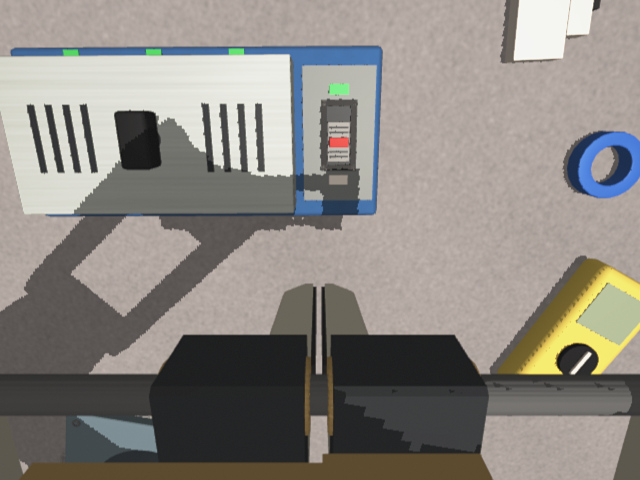

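View pics/s32c.png

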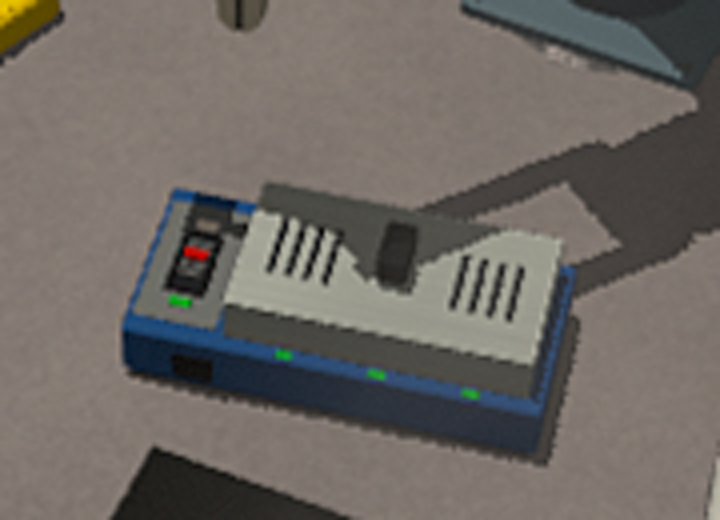

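The cover is fully down and looks as it did at the start. The ridge is at (475.3,-145.9), still off. Now I'll push it on from the -x side.

apply_moves --commands '[[0,[0.03,-0.004,-0.03],0],[0,[0.0463,-0.0071,-0.07],0],[0,[0.0463,-0.0071,-0.12],0],[0,[0.0463,-0.0071,-0.15],0],[0,[0.0463,-0.0071,-0.165],0],[0,[0.0463,-0.0071,-0.17],0],[0,[0.0463,-0.0071,-0.1725],0],[0,[0.0463,-0.0071,-0.1725],0]]'

```text
time_s: 60.1
tool_pos: [458.3, -149.9, 49.7]
eef_rot: [0.072, 0.704, 0.071, -0.703]
contact_force: [0.3, 0.3, 0.2]
opening: 0.003
```

apply_moves --commands '[[0,[0.004,0.0008,0],0],[0,[0.008,0.0016,0],0],[0,[0.011,0.0022,0],0],[0,[0.013,0.0026,0],0],[0,[0.013,0.0026,0],0]]'

```text
time_s: 60.72
tool_pos: [470.9, -146.9, 48.8]
eef_rot: [0.072, 0.704, 0.072, -0.703]
contact_force: [-0.5, -0.0, -0.6]
opening: 0.006
```

apply_moves --commands '[[0,[0.001,0.0002,0],0],[0,[0.002,0.0004,0],0],[0,[0.003,0.0006,0],0],[0,[0.003,0.0006,0],0],[0,[-0.005,-0.001,0],0],[0,[-0.005,-0.001,0],0]]'

```text
time_s: 61.48
tool_pos: [465.2, -147.9, 48.9]
eef_rot: [0.071, 0.704, 0.071, -0.703]
contact_force: [-0.5, 0.2, 0.7]
opening: 0.009
```

apply_moves --commands '[[0,[0,0,0.05],0],[0,[-0.02,0,0.1],0],[0,[-0.05,0,0.16],0],[0,[-0.06,0,0.175],0],[0,[-0.06,0,0.175],0],[0,[-0.06,0,0.175],0]]'

```text
time_s: 62.22
tool_pos: [405.6, -147.6, 222.8]
eef_rot: [-0.071, -0.703, -0.072, 0.704]
contact_force: [-0.5, 0.6, -0.6]
opening: 0.003
```

```bash
python3 - <<'E'
from h import *
im,c=cap("wrist","w33.png"); print(monitor.observe()["tool_pos"])
hsv=cv2.cvtColor(np.ascontiguousarray(im),cv2.COLOR_RGB2HSV)
H,S,V=[hsv[:,:,i].astype(int) for i in range(3)]
for a,r,q in rectpts(((H<6)|(H>174))&(S>130)&(V>60),15): print("red",a,r[0], ray(c,r[0],62.5).round(1))
E
```

```text
[ 405.40523247 -147.53513876  222.43608508]
red 160.0 (333.0, 121.5) [ 484.6 -143.8   62.5]
```

View pics/w33.png

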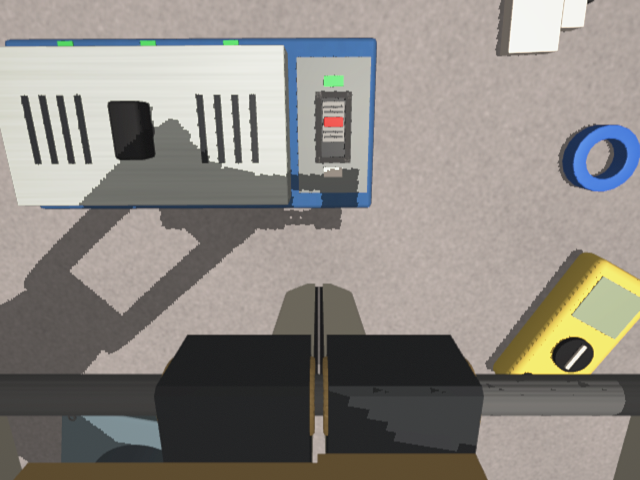

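The switch is on: the ridge is at (484.6,-143.8), its starting reading. One last overall look.

```bash
python3 - <<'E'
from h import *
cap("top","t34.png"); cap("scene","s34.png")
E
```

```text
(no output)
```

View pics/t34.png

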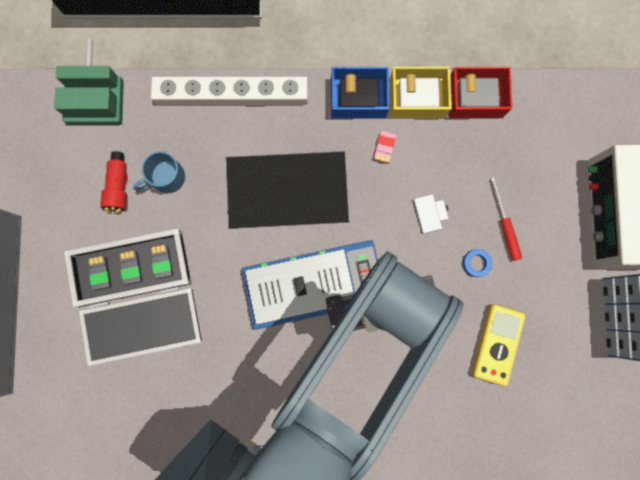

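View pics/s34.png

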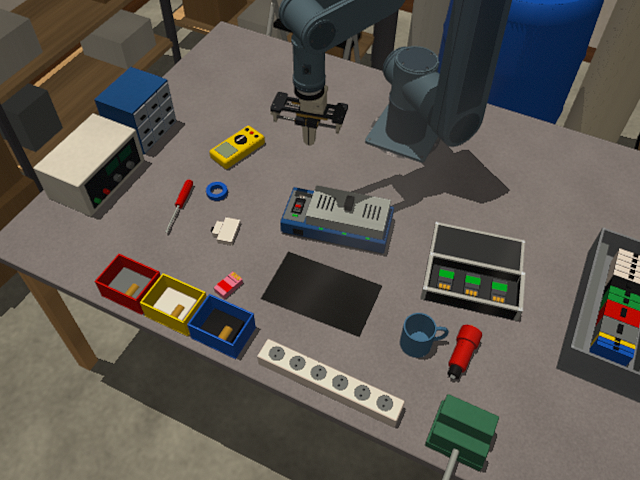

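Both views show everything in place. The cover is on, three charged packs are in the case, no flats remain on the bench, and the bystanders haven't moved. Handing in.

```bash
python3 -c "
from cell import order
print(order.sign_off())"
```

```text
the job is handed in; nothing more can be done
None
```

The battery changeover is done and handed in at about 62 s of the 210 s allowed. I slid the switch off and lifted the cover onto the mat. The three charged packs went into the case, lying flat and not stacked. The two flat packs went into wells 1 and 3 with their contacts at the +x end. Then I put the cover back and slid the switch on.

**Last checks:**
- **Switch:** the ridge reads (484.6, -143.8), the same as when it was on at the start.
- **Cover:** it touched down at the expected height and looks flat and seated in the scene view.
- **Packs:** both flat packs' flags, measured before the cover went on, were within about 2 mm of where the charged packs had been. Only two flat packs were found on the bench. Well 2 is left empty.
- **Bystanders:** they and the pink look-alike appear unmoved.

**What disagreed or went wrong:**
- **Fingertip height:** the fingertips sit about 9 mm above the TCP height, not 11 mm below it as stated. My first switch push passed over the ridge and did nothing. I worked with the measured offset after that.
- **Knocked pack:** one flat pack was found moved about 24 mm partway through, so I measured it again before gripping it.

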